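# Set out a covered tissue dish, dropper bottle and pen for staining slides

### The job

Set out the staining station: stand the dish of tissue pieces in the middle of the empty clear tray and stack the empty dish squarely on top of it as its cover, and stand the dropper bottle upright in the same tray on the left of the dishes (as the robot sees it), in line with them and midway between them and the tray's left end. Lay the marker pen on the middle of the lid of the slide box beside the tray, along the length of the box. Keep the tissue dish level and the bottle upright all the time, and leave the syringe where it lies.

Things in the scene. Friction and masses are not known exactly. Their poses are not given: they have to be found in the camera images.
- stain_tray: Empty shallow clear plastic tray with a low white-edged rim, fixed to the worktop, outside 127 x 177 x 16 mm. Origin: centre of its underside; x along the short side, away from the robot; y along the long side, to the robot's left (yaw stays within 0.35 rad of straight). Its inner floor is 2 mm above the worktop and flat over 114 mm in x and 164 mm in y; the rim stands 15 mm above the worktop. The left end is the one at +y.
- tray_mid (a point): Middle of the clear tray's inner floor, 2 mm above the worktop; axes as the tray's.
- slide_case: Closed dark slide box with a paper label on its flat lid, fixed to the worktop, 101 x 175 x 37 mm. Origin: underside, about the middle; x along the short side, away from the robot; y along its length. The lid does not open.
- case_top (a point): Middle of the slide box's flat lid, on its surface, 36 mm above the worktop; axes as the box's.
- tissue_dish_mid (a point): Loose round clear petri dish with reddish tissue pieces in it (they do not come out), diameter 55 mm, 15 mm high, 22 g. The point is on its axis, half-way up (7.5 mm above its underside); z is up. The other dish can rest on its rim, centred, its underside then 15 mm above this one's.
- empty_dish_mid (a point): Loose round clear petri dish with nothing in it, diameter 55 mm, 15 mm high, 22 g. The point is on its axis, half-way up (7.5 mm above its underside); z is up.
- dropper_mid (a point): Loose dropper bottle, standing, 95 mm high, 45 g: round body 33 mm in diameter up to 60 mm, then a black rubber-bulb cap about 20 mm in diameter. The point is on its axis, half-way up (47.5 mm above its underside); z is up.
- pen_mid (a point): Loose marker pen lying on the worktop, 132 mm long, 13 mm wide and 13 mm high where it is grasped (a clip rises to 15 mm), 12 g; it does not roll. The point is at its centre, half-way up (6.5 mm above its underside); y runs along the pen, z is up.
- syringe_mid (a point): Large loose syringe, 142 mm long, lying on the worktop; a bystander. The point is at the middle of its length, half-way up its 31 mm.
Mind the look-alikes: they are no part of the job. What is shaped like the part that bears tissue_dish_mid but orange or turquoise is not meant.

How it is judged:
By the outcome, as a careful person would: the job done as asked, in the order asked, and still so for the second after the job is handed in, with the robot touching nothing.
It also fails if it takes over 102 s, if anything falls off the work surface, if the arm or the gripper's body presses on something with over 40 N, if the wrist force passes 120 N, or if a joint passes its speed limit or range.

### The arm

A 6-joint arm with a two-finger parallel gripper is mounted at the origin on a cart in front of the work surface, level with it; the furniture and walls round the work are solid. World frame = base frame: x ahead of the robot, y to its left, z up, the work surface at z = 0. Lengths are in m, angles in rad, forces in N, time in s.
With the tool pointing down it reaches from about 0.25 to 0.8 m from the base axis. Payload 8.5 kg.
Tool frame: the origin (TCP) lies at the very end of the fingers, on their centre line; the grasp point (between the pads) lies 19 mm behind it; x points along the fingers, y is the direction in which the jaws open and shut, and the axes are right-handed (so a half turn about x gives the same grasp; the last joint's range is limited). The gripper opens to 85 mm and grips with 20 to 120 N. Pads are 22 mm wide; open, the fingers measure 114 mm over their backs; the gripper's body (76 mm by 85 mm) begins 54 mm behind the grasp point. The pads swing forward as they close: fully open they stand 13 mm farther back than shut.
Start: joints at [-1.302, 0.238, -0.013, 1.319, 0, 1.571], TCP at [0.139, -0.506, 0.231] pointing down, gripper open.
Joint ranges: [-2.66, 2.66], [-1.03, 1.9], [-1.14, 1.46], [-1.82, 2.27], [-1.45, 1.34], [-3.14, 3.14]. Speed limits (rad/s): [2.22, 2.22, 2.79, 3.14, 3.14, 3.14].

### API

Orientations are given as a unit quaternion [w, x, y, z].
In Python, from plant import bot, camera, calibration, finder gives the robot as it stands.
- The arm moves only by the shell command python3 -m handwheel 'ROWS'. ROWS is JSON, a list of rows, each a list of 3 entries, a list of its own where there are three numbers: the opening, from 0 (shut) to 1 (fully open), then the shift along the world's x, y, z in cm, then the turn, a rotation vector about the world's x, y, z in rad. A call has 1 to 10 rows; each row is the pose to reach, as a shift and turn from the pose commanded when the call began; what a row does not reach only later rows make up. A row lasts 1/12 s, in which the tool goes at most 41.7 mm and 7.16 degrees, less where a joint would pass 70% of its speed; a pose out of reach is approached as far as the arm can. A call with a gripper value outside its range is refused whole. The fingers move at their own pace and stop on an object; the grip force is fixed at half the most. Time passes only in rows, so rows that repeat a pose let the fingers close. It gives the time, the measured TCP pose, the force and the opening at its end, in the units of the state.
- bot.get_state(): the state, without advancing time (a new reading comes with each control period).
- camera(name): name is "scene" or "top" or "wrist"; returns the picture (420x560x3 uint8, red, green, blue); there is no depth.
- calibration(name): a dict with "mtx" (3x3 intrinsics, pixels), "D" ([k1, k2, p1, p2, k3] as OpenCV has them; the pictures are not rectified), "camera_from_world" (4x4, takes a point from world to camera coordinates); the wrist camera has in their place "T_tool_cam" (4x4, takes a point from camera to tool coordinates, whose origin is the TCP and whose axes are the tool frame's). Camera axes: x right, y down, z forward; pixel columns grow to the right and rows downward; lengths in m; the calibration is good to about 2 mm. A picture is of the moment at which its call begins: read the wrist's pose just before it. calibration takes no time and is no camera call.
- bot.job_done(): hands the job in, once; it reports no verdict.
Trained networks look in the newest picture that a camera, given by its name, has taken for a name from the list of things; names that differ only in an ending like _2 or _b are one class to them, and where a whole thing is asked for, a point or a joint stands for the part that bears it (a point fixed in the world has none). Each returns a list of dicts, best first, with "conf" (0 to 1); they miss things now and then, are a little off and sometimes report something else, mostly with a low value. They report only what shows in the picture. A call takes as long as a camera call. They do not tell look-alikes from the thing itself.
- finder.look_for(camera, query): "extent" ([centre column, centre row, width, height] as shares, 0 to 1, of the picture: columns of its width, rows of its height, round what is visible of it).
- finder.cut_out(camera, query): "mask" (420x560 bool, what is visible of it) and "extent" ([centre column, centre row, width, height] as shares, 0 to 1, of the picture: columns of its width, rows of its height, round what is visible of it).
- finder.spot_point(camera, query): "at" ([column, row] as shares, 0 to 1, of the picture: columns of its width, rows of its height: a listed point, or the origin of a listed thing).
The state is a dict: "time_s": time; "qpos": joint angles; "qvel": joint speeds; "joint_efforts": joint torques, N m; "tool_pos": TCP position; "ee_rot": TCP orientation; "contact_force": force on the tool from outside, world axes, zero at the start; "torque": the same for the moment, N m; "grip_width": opening from 0.0 (shut) to 1.0 (fully open).
Only numpy, scipy, OpenCV 4.12 (cv2) and the standard library are available. Lean on these libraries where they do the work, as an engineer would, in place of code of your own. Each camera call takes 0.05 s, during which the arm holds its last target.

## Working session

There is one attempt and no reset: what is moved stays moved. The work goes in short steps, Python scripts to look and compute and a shell command to move; the robot and the scene stay as the last step left them, time stands still between calls to the robot, and variables do not carry over. Pictures are saved under pics/ and viewed, and the job is handed in when it is done.

```bash
mkdir -p pics; ls
python3 - <<'E'
from plant import bot, camera, calibration, finder
import cv2
for n in ["scene","top","wrist"]:
    im=camera(n); cv2.imwrite(f"pics/{n}0.png",im[:,:,::-1])
    print(n,calibration(n))
print(bot.get_state())
E
```

```text
pics
scene {'mtx': array([[509.57860282,   0.        , 278.15724351],
       [  0.        , 509.57860282, 209.03582368],
       [  0.        ,   0.        ,   1.        ]]), 'D': array([-0.09707497,  0.        ,  0.        ,  0.        ,  0.        ]), 'camera_from_world': array([[-0.63153298, -0.77526924,  0.01112243,  0.3700563 ],
       [-0.61187182,  0.48951653, -0.62127807,  0.34452549],
       [ 0.47621316, -0.39916309, -0.78351123,  1.40417168],
       [ 0.        ,  0.        ,  0.        ,  1.        ]])}
top {'mtx': array([[532.38297817,   0.        , 280.32591312],
       [  0.        , 532.38297817, 213.73482499],
       [  0.        ,   0.        ,   1.        ]]), 'D': array([0.0006341, 0.       , 0.       , 0.       , 0.       ]), 'camera_from_world': array([[ 0.01799763, -0.99965284,  0.01924257,  0.0087787 ],
       [-0.98036575, -0.02142363, -0.19602045,  0.52216348],
       [ 0.19636465, -0.01533685, -0.98041099,  1.36185468],
       [ 0.        ,  0.        ,  0.        ,  1.        ]])}
wrist {'mtx': array([[348.14420248,   0.        , 279.87407894],
       [  0.
[... 494 characters left out ...]
+00,
         1.00000000e+00]])}
{'time_s': 0.15, 'qpos': array([-1.30203907e+00,  2.38654677e-01, -1.40349886e-02,  1.31921357e+00,
        2.23423510e-05,  1.57078168e+00]), 'qvel': array([ 0.00118633, -0.0012455 ,  0.0027238 ,  0.00060886, -0.00030762,
       -0.00046027]), 'joint_efforts': array([ 1.38910596e-03, -5.39077556e+01,  3.46598125e+01,  1.45365242e-02,
        1.64937928e-04,  1.48673956e-05]), 'tool_pos': array([ 0.13932878, -0.50585045,  0.23082915]), 'ee_rot': array([-0.09435055, -0.70068665, -0.09512832,  0.70077585]), 'contact_force': array([ 0.05875811, -0.35109888,  0.08591412]), 'torque': array([ 0.03491869,  0.02048611, -0.01469828]), 'grip_width': 1.0003414497302092}
```

View pics/top0.png

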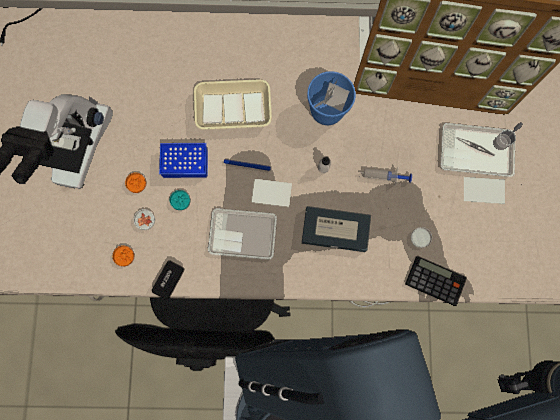

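View pics/scene0.png

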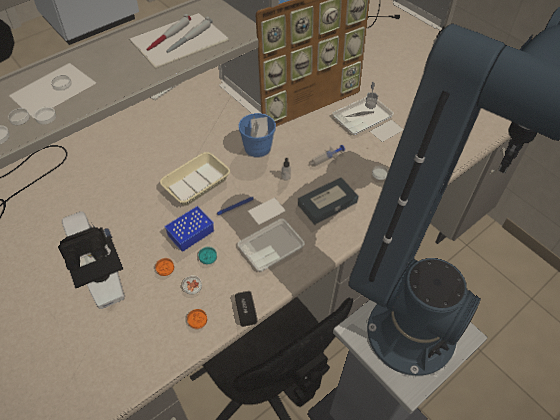

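Top view: tray (242,232) and slide box (336,230). The round dishes are orange (135,182) and (123,256), turquoise (180,200), clear with reddish pieces (144,217), and clear empty (420,238). The tissue dish is the one at (144,217), and the empty dish is at (420,238). Dropper (325,163), pen (247,164), syringe (385,175).

```bash
cat > h.py <<'E'
from plant import bot, camera, calibration, finder
import cv2, numpy as np
from scipy.spatial.transform import Rotation as R
def cal(n,state=None):
    c=calibration(n)
    if n=="wrist":
        s=state; T=np.eye(4); q=s['ee_rot']; T[:3,:3]=R.from_quat([q[1],q[2],q[3],q[0]]).as_matrix(); T[:3,3]=s['tool_pos']
        return c['mtx'],c['D'],np.linalg.inv(T@c['T_tool_cam'])
    return c['mtx'],c['D'],c['camera_from_world']
def ray(C,uv):
    m,D,E=C; p=cv2.undistortPoints(np.array([[uv]],float),m,D)[0,0]
    d=E[:3,:3].T@np.array([p[0],p[1],1]); o=-E[:3,:3].T@E[:3,3]; return o,d/np.linalg.norm(d)
def onz(C,uv,z):
    o,d=ray(C,uv); return o+d*(z-o[2])/d[2]
def proj(C,P):
    m,D,E=C; return cv2.projectPoints(np.array(P,float).reshape(-1,3),cv2.Rodrigues(E[:3,:3])[0],E[:3,3],m,D)[0][:,0]
def tri(rs):
    A=sum(np.eye(3)-np.outer(d,d) for o,d in rs); b=sum((np.eye(3)-np.outer(d,d))@o for o,d in rs); return np.linalg.solve(A,b)
S=np.array([560,420])
E
python3 - <<'E'
from h import *
names={"tissue_dish_mid":.0075,"empty_dish_mid":.0075,"dropper_mid":.0475,"pen_mid":.0065,"syringe_mid":.0155,"stain_tray":0,"tray_mid":.002,"slide_case":0,"case_top":.036}
for c in ["top","scene"]:
    C=cal(c)
    camera(c)
    for n,z in names.items():
        for r in finder.spot_point(c,n)[:6]:
            if r['conf']<.2: continue
            uv=np.array(r['at'])*S; print(c,n,round(r['conf'],2),uv.round(1),onz(C,uv,z).round(4)[:2])
print(bot.get_state()['time_s'])
t=cv2.imread('pics/top0.png')
cv2.imwrite('pics/c1.png',cv2.resize(t[130:280,90:350],None,fx=3,fy=3,interpolation=cv2.INTER_CUBIC)[:,:780])
cv2.imwrite('pics/c2.png',cv2.resize(t[130:280,290:460],None,fx=4,fy=4,interpolation=cv2.INTER_CUBIC))
E
```

```text
top tissue_dish_mid 0.76 [124.6 255.5] [0.4074 0.434 ]
top tissue_dish_mid 0.76 [134.8 180.1] [0.6166 0.4217]
top tissue_dish_mid 0.73 [177.2 199.9] [0.5632 0.3021]
top tissue_dish_mid 0.64 [145.4 219.7] [0.5062 0.3852]
top empty_dish_mid 0.79 [417.8 238.3] [ 0.4706 -0.3578]
top dropper_mid 0.44 [324.8 163. ] [ 0.666  -0.0993]
top pen_mid 0.79 [248.6 164.8] [0.6681 0.1095]
top stain_tray 0.98 [245.7 230.6] [0.4832 0.1122]
top tray_mid 0.78 [243.1 233.5] [0.4746 0.1189]
top slide_case 0.73 [333.3 230.9] [ 0.4874 -0.1278]
top case_top 0.83 [336.2 227.3] [ 0.4912 -0.1314]
scene tissue_dish_mid 0.87 [190.9 284.3] [0.5091 0.3922]
scene tissue_dish_mid 0.74 [196.4 317.1] [0.411  0.4384]
scene tissue_dish_mid 0.7 [207.6 256.3] [0.5594 0.2985]
scene tissue_dish_mid 0.64 [167.  263.7] [0.6138 0.4096]
scene empty_dish_mid 0.46 [377.6 170.6] [ 0.4833 -0.3647]
scene dropper_mid 0.52 [287.4 167.4] [ 0.6631 -0.1025]
scene pen_mid 0.73 [232.9 202.7] [0.682  0.1142]
scene syringe_mid 0.67 [326.4 156.5] [ 0.6401 -0.2645]
scene stain_tray 0.88 [272.3 247.6] [0.4652 0.1216]
scene stain_tray 0.21 [282.9 169.6] [ 0.6982 -0.1129]
scene tray_mid 0.7 [272.  243.8] [0.4759 0.1144]
scene slide_case 0.92 [330.1 205.5] [ 0.4763 -0.1323]
scene case_top 0.75 [331.8 199.1] [ 0.4733 -0.1326]
1.15
```

View pics/c1.png

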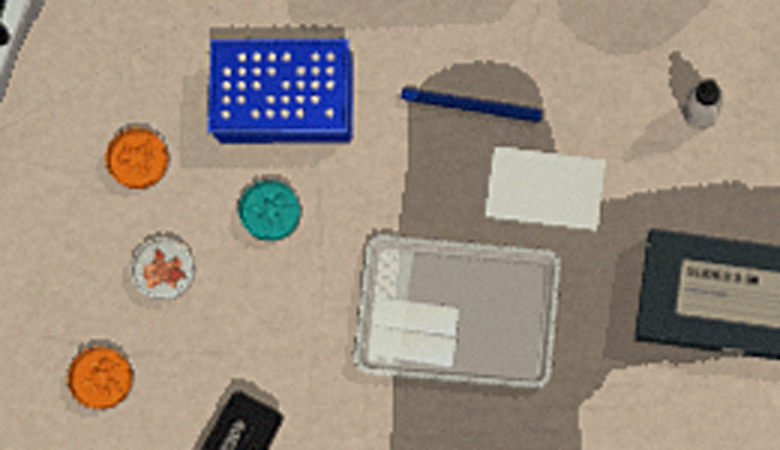

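View pics/c2.png

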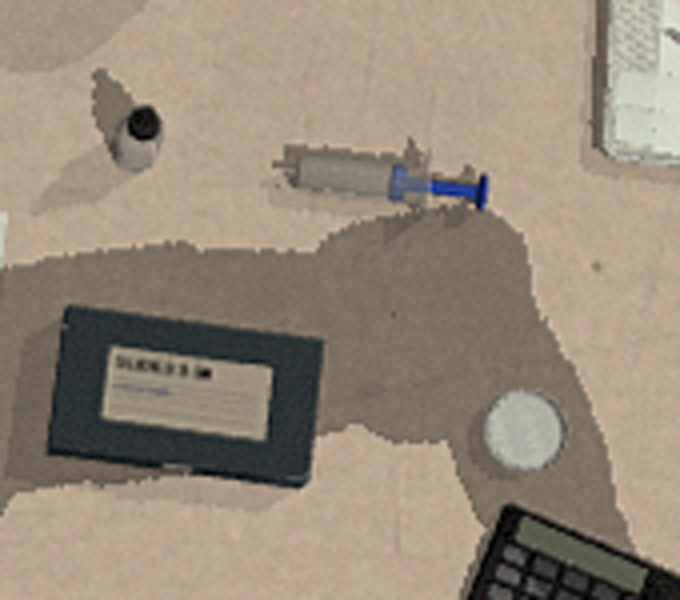

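The crops confirm it: the clear dish with red pieces is at about (144,219), and the empty one at (420,238). The wrist view and the tray and box corners come next.

Run:
```python
from h import *
s=bot.get_state();q=s['ee_rot'];M=R.from_quat([q[1],q[2],q[3],q[0]]).as_matrix();print(M.round(3))
C=cal('top')
def f(l,z):
    P=[onz(C,((u/3+90),(v/3+130)),z) for u,v in l]; P=np.array(P)[:,:2]; print(P.round(4).tolist(), P.mean(0).round(4))
    a=P[0]-P[1];b=P[3]-P[2];print('len',np.linalg.norm(a),np.linalg.norm(b),np.linalg.norm(P[0]-P[3]),np.linalg.norm(P[1]-P[2]),'yaw of y',np.arctan2(-a[0],a[1]),np.arctan2(-b[0],b[1]))
f([(368,234),(559,250),(549,387),(355,372)],.012)
def k(u,v): return ((u/4+290-90)*3,(v/4)*3)
f([k(66,306),k(323,341),k(306,487),k(49,454)],.036)
t=cv2.imread('pics/scene0.png')
cv2.imwrite('pics/c3.png',cv2.resize(t[140:340,150:400],None,fx=3,fy=3,interpolation=cv2.INTER_CUBIC))
```

```text
[[-0.     0.266 -0.964]
 [ 0.    -0.964 -0.266]
 [-1.    -0.    -0.   ]]
[[0.5417, 0.2035], [0.5307, 0.0295], [0.4055, 0.036], [0.4154, 0.2097]] [0.4733 0.1197]
len 0.17440683268272844 0.1740203526975731 0.12645433172848555 0.1253755194625091 yaw of y -0.06338197576020382 -0.057211006360597755
[[0.5464, -0.0512], [0.5262, -0.2246], [0.4271, -0.2117], [0.4456, -0.0408]] [ 0.4863 -0.1321]
len 0.17451469279918785 0.17195753480910328 0.10133526140424662 0.09991271221503265 yaw of y -0.11635358155615223 -0.10808405222469834
```

View pics/c3.png

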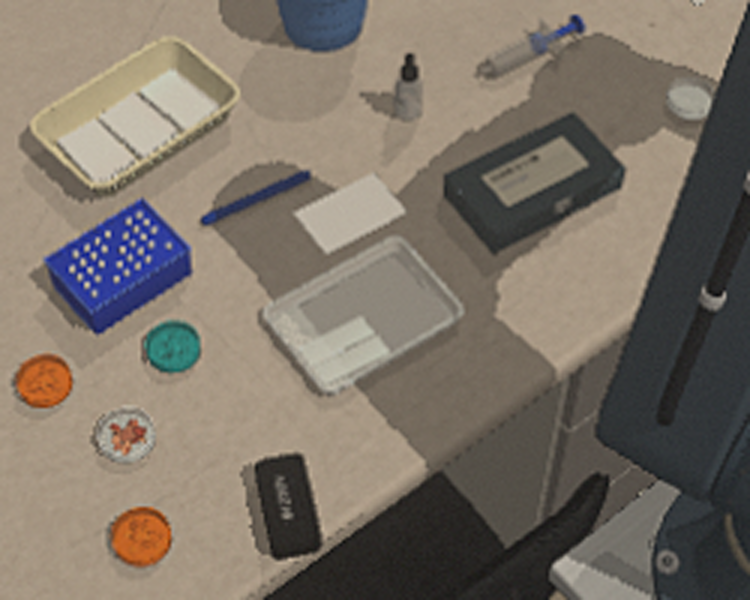

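View pics/wrist0.png

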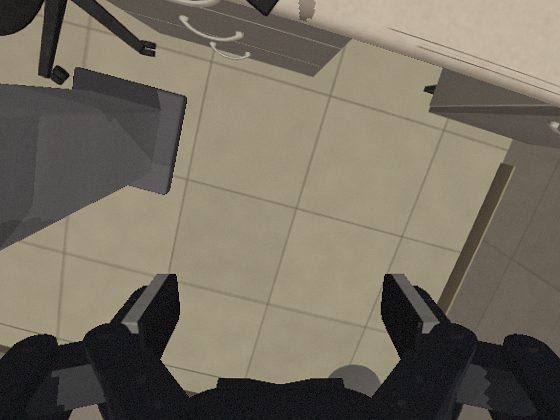

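Tray centre is about (0.474, 0.118) with yaw -0.06. The box is about (0.486, -0.132) with yaw -0.11. I'll move to above the tissue dish and turn so the jaws open along the tray's y.

```bash
python3 -m handwheel '[[1,[15,31,0],[0,0,1.2]],[1,[15,31,0],[0,0,1.2]],[1,[15,31,0],[0,0,1.2]],[1,[15,31,0],[0,0,1.2]],[1,[15,31,0],[0,0,1.2]],[1,[15,31,0],[0,0,1.2]],[1,[15,31,0],[0,0,1.2]],[1,[15,31,0],[0,0,1.2]],[1,[15,31,0],[0,0,1.2]],[1,[15,31,0],[0,0,1.2]]]'
```

```text
time_s: 1.98
tool_pos: [0.2904, -0.1935, 0.2316]
ee_rot: [0.477, 0.522, 0.477, -0.522]
contact_force: [-0.1, -0.4, 0.0]
grip_width: 1.0
```

```bash
python3 -m handwheel '[[1,[12,30,-1],[0,0,1.2]],[1,[12,30,-1],[0,0,1.2]],[1,[12,30,-1],[0,0,1.2]],[1,[12,30,-1],[0,0,1.2]],[1,[12,30,-1],[0,0,1.2]],[1,[12,30,-1],[0,0,1.2]],[1,[12,30,-1],[0,0,1.2]],[1,[12,30,-1],[0,0,1.2]],[1,[12,30,-1],[0,0,1.2]],[1,[12,30,-1],[0,0,1.2]]]'
python3 -m handwheel '[[1,[10.1,28.2,-4],[0,0,0.41]],[1,[10.1,28.2,-4],[0,0,0.41]],[1,[10.1,28.2,-4],[0,0,0.41]],[1,[10.1,28.2,-4],[0,0,0.41]],[1,[10.1,28.2,-4],[0,0,0.41]],[1,[10.1,28.2,-4],[0,0,0.41]],[1,[10.1,28.2,-4],[0,0,0.41]],[1,[10.1,28.2,-4],[0,0,0.41]],[1,[10.1,28.2,-4],[0,0,0.41]],[1,[10.1,28.2,-4],[0,0,0.41]]]'
cat > look.py <<'E'
import sys
from h import *
tag=sys.argv[1]; s=bot.get_state(); im=camera('wrist'); cv2.imwrite(f'pics/{tag}.png',im[:,:,::-1]); C=cal('wrist',s)
np.savez(f'pics/{tag}.npz',m=C[0],D=C[1],E=C[2])
q=s['ee_rot'];M=R.from_quat([q[1],q[2],q[3],q[0]]).as_matrix()
print('t',s['time_s'],s['tool_pos'].round(4),'toolx',M[:,0].round(4),'jawyaw',np.arctan(-M[0,1]/M[1,1]).round(4),'q',s['qpos'].round(2))
for a in sys.argv[2:]:
    n,z=a.split(':'); z=float(z)
    for r in finder.spot_point('wrist',n)[:4]:
        if r['conf']<.2: continue
        uv=np.array(r['at'])*S; print(' pt',n,round(r['conf'],2),uv.round(1),onz(C,uv,z).round(4)[:2])
    for r in finder.cut_out('wrist',n)[:4]:
        if r['conf']<.2: continue
        c=cv2.findContours(r['mask'].astype(np.uint8),cv2.RETR_EXTERNAL,cv2.CHAIN_APPROX_NONE)[0]
        c=max(c,key=cv2.contourArea)
        P=np.array([onz(C,p[0],z)[:2] for p in c]).astype(np.float32)
        (ctr,(w,h),ang)=cv2.minAreaRect(P); print(' cut',n,round(r['conf'],2),'px',c[:,0].mean(0).round(),'rect',np.round(ctr,4),round(w,4),round(h,4),round(np.radians(ang),3),'circ',np.round(cv2.minEnclosingCircle(P)[0],4),round(cv2.minEnclosingCircle(P)[1],4))
E
python3 look.py w1 tissue_dish_mid:.0075
```

```text
time_s: 2.82
tool_pos: [0.4098, 0.1058, 0.2209]
ee_rot: [0.688, 0.162, 0.689, -0.162]
contact_force: [-0.1, -0.4, 0.3]
grip_width: 0.998
time_s: 3.65
tool_pos: [0.51, 0.386, 0.1805]
ee_rot: [0.706, 0.021, 0.707, -0.022]
contact_force: [0.7, -0.6, 0.1]
grip_width: 1.002
t 3.65 [0.51   0.386  0.1805] toolx [-0.0012 -0.0013 -1.    ] jawyaw -0.0617 q [ 0.65  0.46  0.18  1.3  -0.    0.71]
 pt tissue_dish_mid 0.97 [192.4 251.2] [0.5639 0.2946]
 pt tissue_dish_mid 0.91 [321.5 290.4] [0.6151 0.4206]
 pt tissue_dish_mid 0.79 [337.5  69.6] [0.4055 0.4403]
 pt tissue_dish_mid 0.66 [286.3 186.6] [0.5048 0.3908]
 cut tissue_dish_mid 0.84 px [322. 286.] rect [0.6109 0.4213] 0.0575 0.0616 1.507 circ [0.6107 0.422 ] 0.0322
 cut tissue_dish_mid 0.63 px [337.  68.] rect [0.4052 0.44  ] 0.0568 0.0556 1.517 circ [0.4055 0.4404] 0.0292
 cut tissue_dish_mid 0.6 px [285. 188.] rect [0.5073 0.3895] 0.0582 0.0567 0.719 circ [0.5065 0.3892] 0.0301
```

View pics/w1.png

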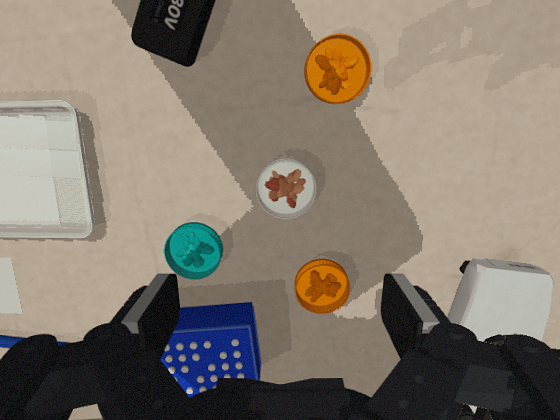

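The picture shows the tissue dish at (286,188) in wrist pixels, the clear one with reddish pieces. Both finders and the picture agree on about (0.507, 0.389). Descending and grasping.

```bash
python3 -m handwheel '[[1,[-0.3,0.3,-4],[0,0,0]],[1,[-0.35,0.3,-8],[0,0,0]],[1,[-0.35,0.3,-12],[0,0,0]],[1,[-0.35,0.3,-15],[0,0,0]],[1,[-0.35,0.3,-17],[0,0,0]],[1,[-0.35,0.3,-17.9],[0,0,0]],[1,[-0.35,0.3,-17.9],[0,0,0]],[0.8,[-0.35,0.3,-17.9],[0,0,0]],[0.75,[-0.35,0.3,-17.9],[0,0,0]],[0.75,[-0.35,0.3,-17.9],[0,0,0]]]'
python3 look.py w2
```

```text
time_s: 4.63
tool_pos: [0.508, 0.3895, 0.0043]
ee_rot: [0.708, 0.023, 0.706, -0.022]
contact_force: [0.5, 0.2, 0.3]
grip_width: 0.75
t 4.6333 [0.508  0.3895 0.0043] toolx [ 0.0025  0.0018 -1.    ] jawyaw -0.063 q [ 0.65  0.58 -0.09  0.9  -0.    0.72]
```

View pics/w2.png

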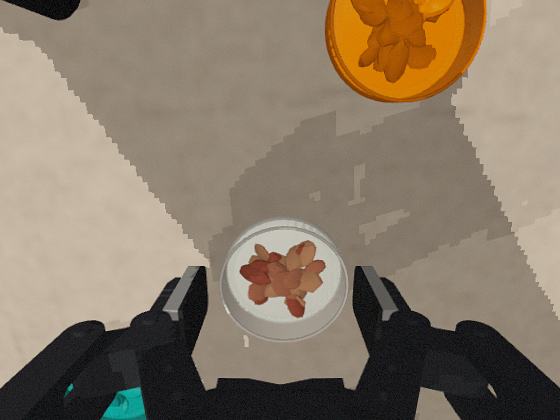

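Run:
```python
from h import *
d=np.load('pics/w2.npz');C=(d['m'],d['D'],d['E'])
s=bot.get_state();print(s['tool_pos'],s['contact_force'],s['grip_width'])
# top rim ellipse points guess
im=cv2.imread('pics/w2.png');cv2.imwrite('pics/c4.png',cv2.resize(im[190:360,190:390],None,fx=3.5,fy=3.5,interpolation=cv2.INTER_CUBIC))
for c in [(.5065,.389),(.508,.3895)]:
    print(proj(C,[[c[0],c[1],.0075]]))
    for z in (0,.015):
        a=np.linspace(0,2*np.pi,9)[:-1];print(z,proj(C,np.c_[c[0]+.0275*np.cos(a),c[1]+.0275*np.sin(a),0*a+z]).round().tolist())
```

```text
[0.50782081 0.38949449 0.00407168] [-0.57558466 -0.14404395 -0.4490719 ] 0.7510792425206365
[[281.41632246 279.35318263]]
0 [[285.0, 322.0], [324.0, 306.0], [340.0, 268.0], [322.0, 230.0], [277.0, 216.0], [236.0, 236.0], [223.0, 275.0], [244.0, 310.0]]
0.015 [[285.0, 341.0], [328.0, 324.0], [346.0, 284.0], [326.0, 243.0], [277.0, 227.0], [232.0, 248.0], [218.0, 291.0], [241.0, 329.0]]
[[282.73116452 282.2717234 ]]
0 [[286.0, 325.0], [325.0, 308.0], [341.0, 271.0], [323.0, 233.0], [279.0, 219.0], [237.0, 239.0], [225.0, 278.0], [245.0, 313.0]]
0.015 [[287.0, 344.0], [329.0, 326.0], [347.0, 287.0], [327.0, 246.0], [279.0, 231.0], [233.0, 252.0], [219.0, 294.0], [242.0, 331.0]]
```

View pics/c4.png

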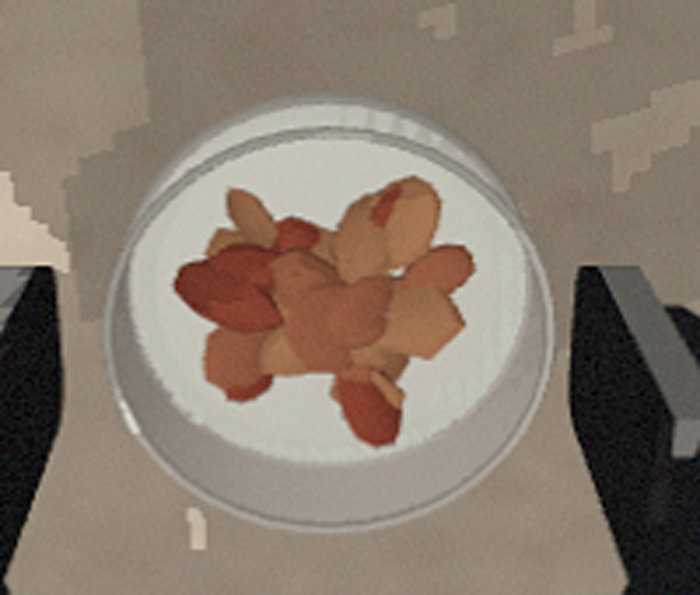

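```bash
python3 -m handwheel '[[0.75,[-0.1,0,-0.2],[0,0,0]],[0.75,[-0.1,0,-0.2],[0,0,0]],[0.7,[-0.1,0,-0.2],[0,0,0]],[0.5,[-0.1,0,-0.2],[0,0,0]],[0.4,[-0.1,0,-0.2],[0,0,0]],[0.4,[-0.1,0,-0.2],[0,0,0]],[0.4,[-0.1,0,-0.2],[0,0,0]],[0.4,[-0.1,0,-0.2],[0,0,0]]]'
python3 look.py w3
```

```text
time_s: 5.35
tool_pos: [0.5059, 0.389, 0.0011]
ee_rot: [0.707, 0.022, 0.707, -0.022]
contact_force: [-2.7, -1.4, 7.5]
grip_width: 0.61
t 5.35 [0.5059 0.389  0.0011] toolx [ 4.e-04  2.e-04 -1.e+00] jawyaw -0.0627 q [ 0.66  0.58 -0.1   0.9  -0.    0.72]
```

View pics/w3.png

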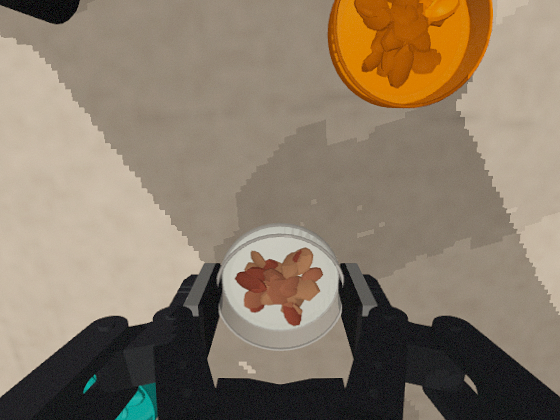

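```bash
python3 -m handwheel '[[0.4,[0,0,1],[0,0,0]],[0.4,[0,0,3],[0,0,0]],[0.4,[0,0,6],[0,0,0]],[0.4,[0,0,9],[0,0,0]],[0.4,[0,-2,11],[0,0,0]],[0.4,[-0.6,-5,12],[0,0,0]],[0.4,[-1,-8,12],[0,0,0]],[0.4,[-1.3,-10,12],[0,0,0]],[0.4,[-1.5,-11,12],[0,0,0]],[0.4,[-1.5,-11,12],[0,0,0]]]'
python3 look.py w4 stain_tray:0.012 tray_mid:0.002
```

```text
time_s: 6.23
tool_pos: [0.4906, 0.2772, 0.121]
ee_rot: [0.707, 0.023, 0.707, -0.023]
contact_force: [0.0, 0.0, -1.1]
grip_width: 0.608
t 6.2333 [0.4906 0.2772 0.121 ] toolx [ 0.e+00 -3.e-04 -1.e+00] jawyaw -0.0646 q [ 0.51  0.36 -0.13  1.08 -0.    0.58]
 pt stain_tray 0.88 [ 83.3 197.4] [0.4695 0.1273]
 cut stain_tray 0.68 px [ 92. 198.] rect [0.4731 0.1256] 0.1653 0.1292 1.504 circ [0.4762 0.1238] 0.1018
 pt tray_mid 0.93 [ 80.3 200.5] [0.4739 0.1182]
 cut tray_mid 0.77 px [ 92. 199.] rect [0.4756 0.1193] 0.1722 0.1356 1.505 circ [0.4791 0.1175] 0.1062
```

View pics/w4.png

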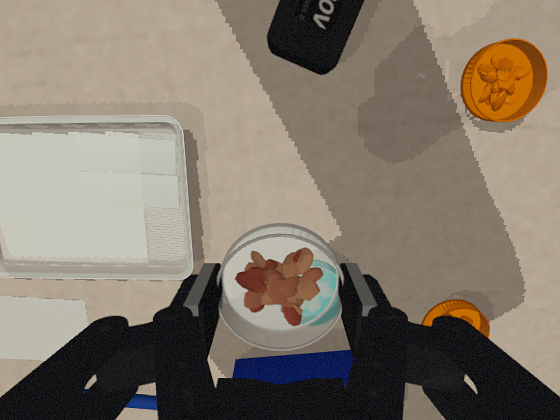

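```bash
python3 -m handwheel '[[0.4,[-0.2,-1.5,0.5],[0,0,0]],[0.4,[-0.4,-4,2],[0,0,0]],[0.4,[-0.8,-7.5,4],[0,0,0]],[0.4,[-1.2,-11,5],[0,0,0]],[0.4,[-1.4,-13.5,5],[0,0,0]],[0.4,[-1.6,-15,5],[0,0,0]],[0.4,[-1.7,-15.9,5],[0,0,0]],[0.4,[-1.7,-15.9,5],[0,0,0]],[0.4,[-1.7,-15.9,5],[0,0,0]]]'
python3 look.py w5 stain_tray:0.012 tray_mid:0.002 case_top:.036 slide_case:.036
```

```text
time_s: 7.23
tool_pos: [0.4741, 0.1201, 0.1703]
ee_rot: [0.707, 0.022, 0.707, -0.022]
contact_force: [0.7, 0.6, 0.3]
grip_width: 0.608
t 7.2333 [0.4741 0.1201 0.1703] toolx [ 1.e-04  2.e-04 -1.e+00] jawyaw -0.0633 q [ 0.25  0.21 -0.22  1.15  0.    0.31]
 pt stain_tray 0.56 [280.5 188.4] [0.4672 0.1199]
 cut stain_tray 0.87 px [282. 185.] rect [0.473  0.1214] 0.1801 0.1294 1.506 circ [0.4726 0.1212] 0.1045
 pt tray_mid 0.91 [279.9 190.8] [0.4716 0.119 ]
 cut tray_mid 0.71 px [282. 185.] rect [0.4747 0.1213] 0.1873 0.1342 1.499 circ [0.4752 0.1212] 0.1084
 cut case_top 0.86 px [ 54. 232.] rect [ 0.4906 -0.0822] 0.1111 0.1076 1.429 circ [ 0.4904 -0.0832] 0.0757
 pt slide_case 0.63 [280.6 186.5] [0.4602 0.1203]
 pt slide_case 0.57 [ 27.  222.2] [ 0.4769 -0.1006]
 cut slide_case 0.83 px [ 53. 232.] rect [ 0.4908 -0.0826] 0.1113 0.1071 1.44 circ [ 0.4908 -0.0833] 0.0754
```

View pics/w5.png

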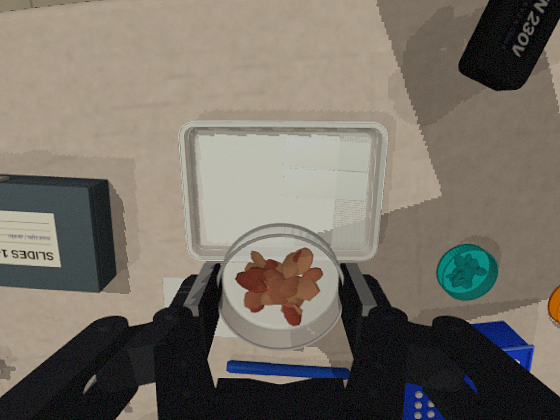

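```bash
cat > ov.py <<'E'
import sys
from h import *
# ov.py tag x y yaw out x0 y0 x1 y1 scale sx sy zs...
a=sys.argv; tag=a[1]; x,y,w=map(float,a[2:5]); out=a[5]; x0,y0,x1,y1=map(int,a[6:10]); k=float(a[10]); sx,sy=float(a[11]),float(a[12])
im=cv2.imread(f'pics/{tag}.png')
if tag.startswith('w'): d=np.load(f'pics/{tag}.npz');C=(d['m'],d['D'],d['E'])
else: C=cal('top' if tag.startswith('top') else 'scene')
im=cv2.resize(im[y0:y1,x0:x1],None,fx=k,fy=k,interpolation=cv2.INTER_CUBIC)
for z,col in zip(map(float,a[13:]),[(0,0,255),(0,255,0),(255,0,0)]):
    P=[]
    for u,v in [(1,1),(1,-1),(-1,-1),(-1,1)]:
        dx,dy=u*sx/2,v*sy/2; P.append([x+dx*np.cos(w)-dy*np.sin(w),y+dx*np.sin(w)+dy*np.cos(w),z])
    p=(proj(C,P)-[x0,y0]+.5)*k-.5
    cv2.polylines(im,[p.round().astype(np.int32)],True,col,1)
cv2.imwrite(f'pics/{out}.png',im)
E
python3 ov.py w5 .473 .12 -.06 o1 165 105 400 285 3.3 .127 .177 .015
python3 ov.py top0 .473 .12 -.06 o2 200 195 290 270 8 .127 .177 .015
```

```text
(no output)
```

View pics/o1.png

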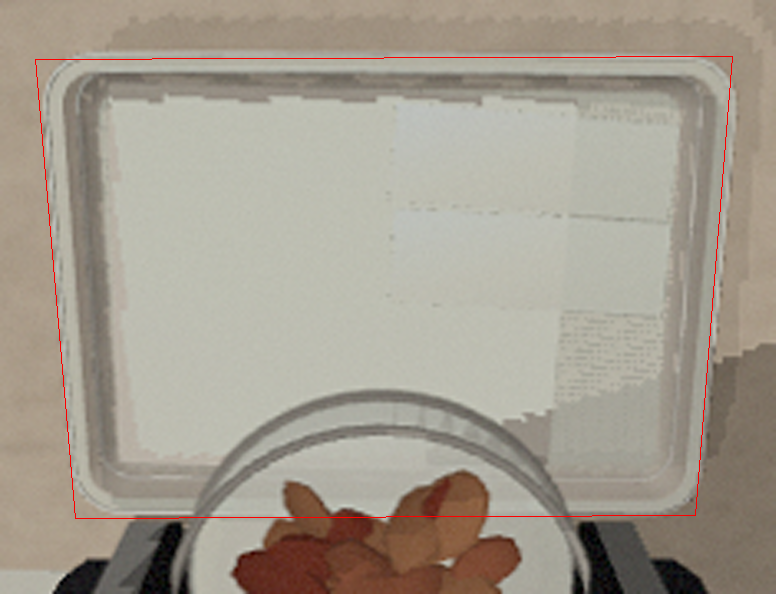

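View pics/o2.png

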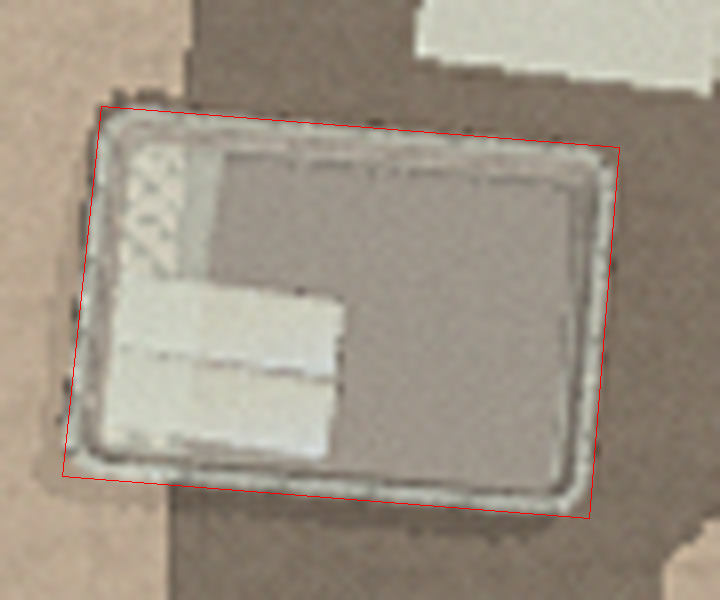

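The model overlay fits the tray in both views, with its centre about (0.4725, 0.1205). Lowering the dish.

```bash
python3 -m handwheel '[[0.4,[-0.1,0,-2],[0,0,0]],[0.4,[-0.2,0.05,-6],[0,0,0]],[0.4,[-0.2,0.05,-10],[0,0,0]],[0.4,[-0.2,0.05,-13],[0,0,0]],[0.4,[-0.2,0.05,-15],[0,0,0]],[0.4,[-0.2,0.05,-16],[0,0,0]],[0.4,[-0.2,0.05,-16.4],[0,0,0]],[0.4,[-0.2,0.05,-16.6],[0,0,0]],[0.4,[-0.2,0.05,-16.7],[0,0,0]],[0.4,[-0.2,0.05,-16.7],[0,0,0]]]'
python3 look.py w6
```

```text
time_s: 8.52
tool_pos: [0.4725, 0.1206, 0.0039]
ee_rot: [0.707, 0.022, 0.706, -0.022]
contact_force: [-0.1, 0.2, 0.8]
grip_width: 0.609
t 8.5167 [0.4725 0.1206 0.0039] toolx [ 1.2e-03  3.0e-04 -1.0e+00] jawyaw -0.0627 q [ 0.25  0.37 -0.48  0.72 -0.    0.31]
```

View pics/w6.png

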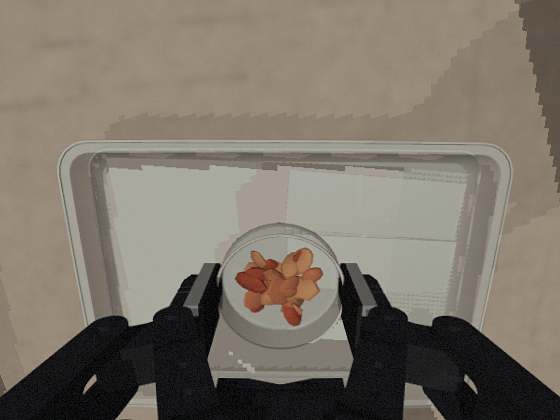

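```bash
python3 -m handwheel '[[0.4,[0,0,-0.1],[0,0,0]],[0.4,[0,0,-0.1],[0,0,0]],[0.65,[0,0,-0.1],[0,0,0]],[0.75,[0,0,-0.1],[0,0,0]],[0.8,[0,0,-0.1],[0,0,0]],[0.8,[0,0,-0.1],[0,0,0]],[0.8,[0,0,2],[0,0,0]],[0.8,[0,0,6],[0,0,0]],[0.9,[0,0,10],[0,0,0]],[1,[0,0,14],[0,0,0]]]'
python3 - <<'E'
from h import *
cv2.imwrite('pics/top1.png',camera('top')[:,:,::-1]); cv2.imwrite('pics/scene1.png',camera('scene')[:,:,::-1])
E
python3 look.py w7 tissue_dish_mid:.0095 tray_mid:.002
```

```text
time_s: 9.4
tool_pos: [0.4712, 0.1202, 0.1448]
ee_rot: [0.706, 0.022, 0.707, -0.022]
contact_force: [2.2, 0.6, 0.1]
grip_width: 0.997
t 9.5 [0.4751 0.1212 0.1492] toolx [ 0.0093  0.0023 -1.    ] jawyaw -0.0628 q [ 0.25  0.22 -0.26  1.08 -0.    0.31]
 pt tissue_dish_mid 0.75 [477.1 281.5] [0.5648 0.2979]
 cut tissue_dish_mid 0.98 px [476. 279.] rect [0.5626 0.2973] 0.0668 0.0565 0.654 circ [0.5627 0.2967] 0.0338
 cut tissue_dish_mid 0.97 px [278. 197.] rect [0.4735 0.1185] 0.0575 0.0553 0.273 circ [0.4732 0.119 ] 0.0294
 cut tray_mid 0.58 px [280. 191.] rect [0.4756 0.1209] 0.1871 0.1343 1.499 circ [0.4756 0.1211] 0.1092
```

View pics/w7.png

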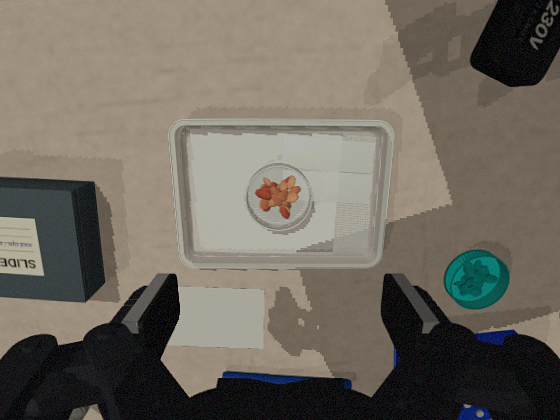

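```bash
cat > circ.py <<'E'
import sys
from h import *
a=sys.argv; tag=a[1]; out=a[2]; x0,y0,x1,y1=map(int,a[3:7]); k=float(a[7])
im=cv2.imread(f'pics/{tag}.png')
if tag.startswith('w'): d=np.load(f'pics/{tag}.npz');C=(d['m'],d['D'],d['E'])
else: C=cal('top' if tag.startswith('top') else 'scene')
im=cv2.resize(im[y0:y1,x0:x1],None,fx=k,fy=k,interpolation=cv2.INTER_CUBIC)
t=np.linspace(0,2*np.pi,60)
for i,g in enumerate(a[8:]):
    v=list(map(float,g.split(',')))
    if len(v)==4: x,y,z,r=v; P=np.c_[x+r*np.cos(t),y+r*np.sin(t),0*t+z]
    else:
        x,y,z,w,sx,sy=v; P=[[x+u*sx/2*np.cos(w)-q*sy/2*np.sin(w),y+u*sx/2*np.sin(w)+q*sy/2*np.cos(w),z] for u,q in [(1,1),(1,-1),(-1,-1),(-1,1)]]
    p=(proj(C,P)-[x0,y0]+.5)*k-.5
    cv2.polylines(im,[p.round().astype(np.int32)],True,[(0,0,255),(0,255,0),(255,0,0),(255,255,0)][i%4],1)
cv2.imwrite(f'pics/{out}.png',im)
E
python3 circ.py top1 o3 200 195 290 270 8 .473,.12,.015,-.06,.127,.177 .473,.12,.017,.0275 
python3 circ.py scene1 o4 225 215 315 280 8 .473,.12,.015,-.06,.127,.177 .473,.12,.017,.0275
```

```text
(no output)
```

View pics/o3.png

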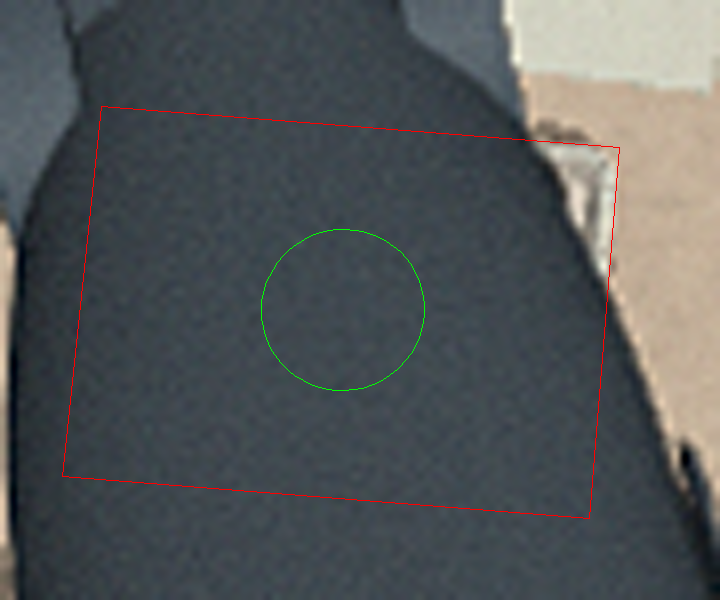

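View pics/o4.png

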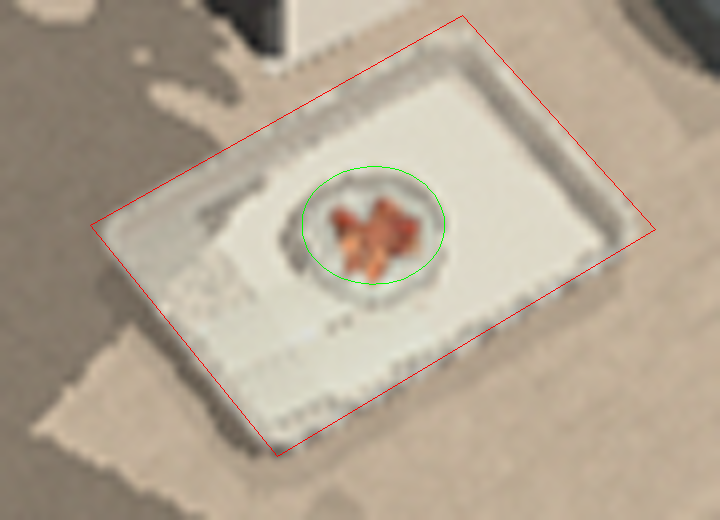

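```bash
python3 -m handwheel '[[1,[0.1,-4,2],[0,0,0]],[1,[0.2,-8,3],[0,0,0]],[1,[0.3,-12,3],[0,0,0]],[1,[0.4,-16,3],[0,0,0]],[1,[0.4,-20,3],[0,0,0]],[1,[0.4,-24,3],[0,0,0]],[1,[0.4,-28,3],[0,0,0]],[1,[0.4,-32,3],[0,0,0]],[1,[0.4,-36,3],[0,0,0]],[1,[0.4,-40,3],[0,0,0]]]'
python3 -m handwheel '[[1,[0,-4,-1],[0,0,0]],[1,[0,-7,-2],[0,0,0]],[1,[0,-8,-3],[0,0,0]],[1,[0,-8,-3],[0,0,0]],[1,[0,-8,-3],[0,0,0]]]'
python3 - <<'E'
from h import *
cv2.imwrite('pics/top2.png',camera('top')[:,:,::-1])
E
python3 circ.py top2 o5 200 195 290 270 8 .473,.12,.015,-.06,.127,.177 .473,.12,.017,.0275 
python3 look.py w8 empty_dish_mid:.0075
```

```text
time_s: 10.58
tool_pos: [0.4748, -0.2813, 0.1717]
ee_rot: [0.706, 0.023, 0.708, -0.022]
contact_force: [1.6, 0.9, -0.2]
grip_width: 1.001
time_s: 11.0
tool_pos: [0.4748, -0.3589, 0.1412]
ee_rot: [0.706, 0.024, 0.708, -0.022]
contact_force: [-0.1, -0.5, 0.7]
grip_width: 1.0
t 11.05 [ 0.4753 -0.3585  0.1423] toolx [-0.002   0.0018 -1.    ] jawyaw -0.0628 q [-0.65  0.4  -0.01  1.17  0.   -0.58]
 pt empty_dish_mid 0.95 [273.1 200.1] [ 0.4723 -0.3649]
 cut empty_dish_mid 0.63 px [272. 201.] rect [ 0.4737 -0.3663] 0.0583 0.057 0.356 circ [ 0.4734 -0.3661] 0.03
```

View pics/w8.png

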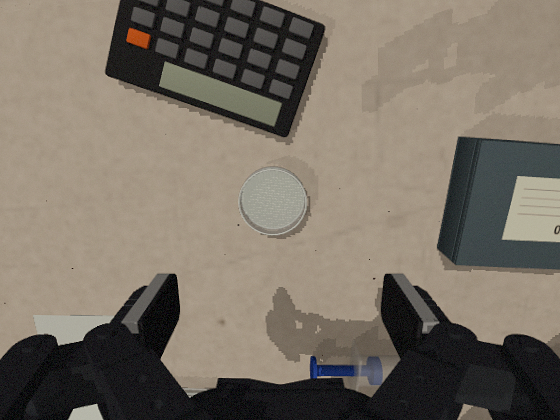

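View pics/o5.png

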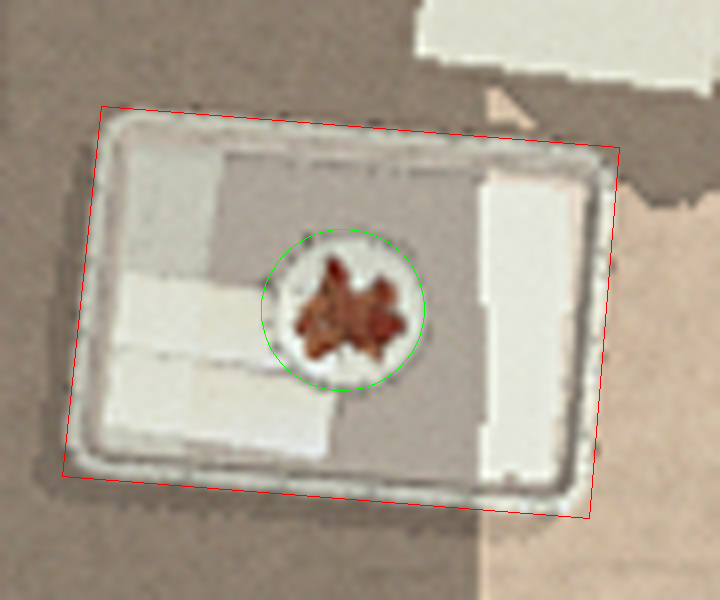

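Empty dish at wrist pixel (273,201), confirmed empty and clear, position about (0.4737, -0.3662). The tissue dish sits centred in the tray to within about 1.5 mm.

```bash
python3 -m handwheel '[[1,[-0.2,-0.7,-3],[0,0,0]],[1,[-0.2,-0.7,-7],[0,0,0]],[1,[-0.2,-0.7,-10],[0,0,0]],[1,[-0.2,-0.7,-12.5],[0,0,0]],[1,[-0.2,-0.7,-13.8],[0,0,0]],[0.9,[-0.2,-0.7,-14.1],[0,0,0]],[0.8,[-0.2,-0.7,-14.1],[0,0,0]],[0.75,[-0.2,-0.7,-14.1],[0,0,0]],[0.75,[-0.2,-0.7,-14.1],[0,0,0]],[0.75,[-0.2,-0.7,-14.1],[0,0,0]]]'
python3 look.py w9
python3 circ.py w9 o6 180 180 380 370 3.5 .4735,-.366,.015,.0275 .4735,-.366,0,.0275
```

```text
time_s: 12.03
tool_pos: [0.4748, -0.3671, 0.0038]
ee_rot: [0.707, 0.022, 0.706, -0.023]
contact_force: [0.7, -0.4, -0.4]
grip_width: 0.753
t 12.0333 [ 0.4748 -0.3671  0.0038] toolx [ 0.002  -0.0016 -1.    ] jawyaw -0.0625 q [-0.66  0.52 -0.2   0.85 -0.   -0.6 ]
```

View pics/o6.png

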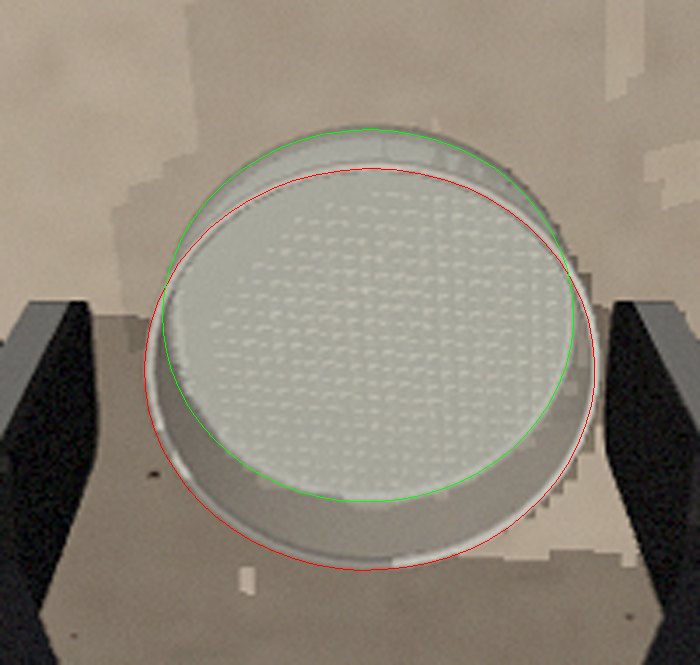

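```bash
python3 -m handwheel '[[0.75,[-0.1,0.05,-0.1],[0,0,0]],[0.75,[-0.1,0.05,-0.15],[0,0,0]],[0.7,[-0.1,0.05,-0.15],[0,0,0]],[0.5,[-0.1,0.05,-0.15],[0,0,0]],[0.4,[-0.1,0.05,-0.15],[0,0,0]],[0.4,[-0.1,0.05,-0.15],[0,0,0]],[0.4,[-0.1,0.05,-0.15],[0,0,0]],[0.4,[-0.1,0.05,-0.15],[0,0,0]]]'
python3 look.py w10
python3 -m handwheel '[[0.4,[0,0,1],[0,0,0]],[0.4,[0,0,3],[0,0,0]],[0.4,[0,0,6],[0,0,0]],[0.4,[0,1,9],[0,0,0]],[0.4,[0,4,11],[0,0,0]],[0.4,[0,7.5,12],[0,0,0]],[0.4,[0,11,12],[0,0,0]],[0.4,[0,15,12],[0,0,0]],[0.4,[0,19,12],[0,0,0]],[0.4,[0,23,12],[0,0,0]]]'
```

```text
time_s: 12.75
tool_pos: [0.473, -0.3662, 0.0014]
ee_rot: [0.707, 0.022, 0.707, -0.022]
contact_force: [-1.8, 1.4, 6.5]
grip_width: 0.614
t 12.75 [ 0.473  -0.3662  0.0014] toolx [ 3.e-04 -4.e-04 -1.e+00] jawyaw -0.0628 q [-0.66  0.52 -0.2   0.84 -0.   -0.6 ]
time_s: 13.63
tool_pos: [0.4726, -0.1346, 0.1215]
ee_rot: [0.707, 0.022, 0.706, -0.023]
contact_force: [1.3, 0.6, -1.0]
grip_width: 0.611
```

```bash
python3 -m handwheel '[[0.4,[0,4,0],[0,0,0]],[0.4,[0,8,0],[0,0,0]],[0.4,[0,12,0],[0,0,0]],[0.4,[0,16,0],[0,0,0]],[0.4,[0,20,0],[0,0,0]],[0.4,[0,23,-1],[0,0,0]],[0.4,[0,25,-3],[0,0,0]],[0.4,[0,25.6,-5],[0,0,0]],[0.4,[0,25.6,-7],[0,0,0]],[0.4,[0,25.6,-7],[0,0,0]]]'
python3 - <<'E'
from h import *
cv2.imwrite('pics/scene3.png',camera('scene')[:,:,::-1])
E
python3 circ.py scene3 o7 225 200 315 280 7 .4725,.1195,.015,-.06,.127,.177 .473,.1187,.017,.0275
python3 look.py w11
python3 circ.py w11 o8 50 100 530 400 1.6 .4725,.1195,.015,-.06,.127,.177 .473,.1187,.017,.0275 .473,.1187,.002,.0275
```

```text
time_s: 14.47
tool_pos: [0.4708, 0.1201, 0.0484]
ee_rot: [0.705, 0.021, 0.708, -0.022]
contact_force: [-0.8, 0.3, -0.6]
grip_width: 0.611
t 14.5167 [0.4715 0.1199 0.0499] toolx [-0.0032 -0.001  -1.    ] jawyaw -0.0621 q [ 0.25  0.31 -0.42  0.85 -0.    0.31]
```

View pics/o7.png

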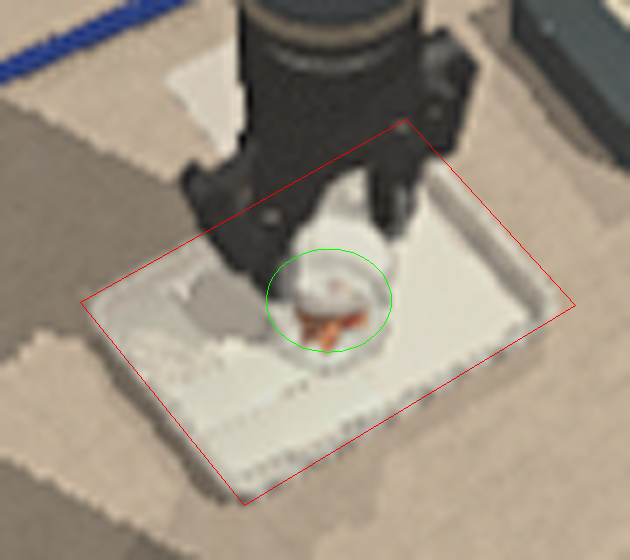

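View pics/o8.png

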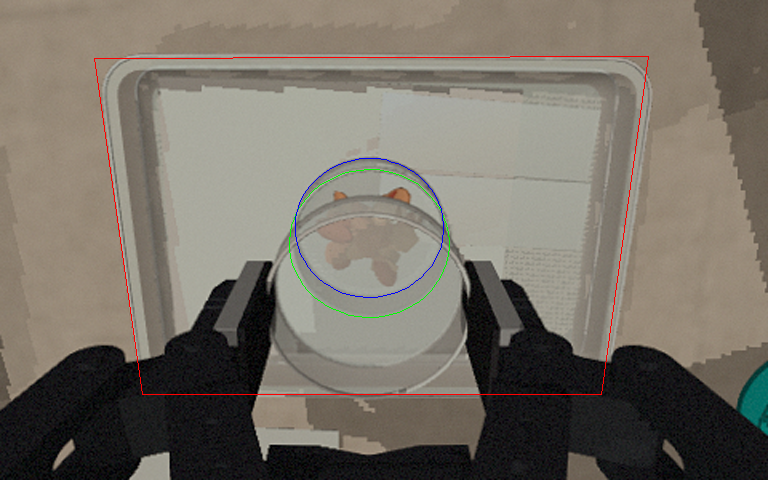

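```bash
python3 look.py w12
python3 circ.py w12 o9 200 170 360 350 4 .473,.119,.017,.0275 .473,.119,.002,.0275
```

```text
t 14.5667 [0.4726 0.1198 0.0511] toolx [-1.2e-03 -4.0e-04 -1.0e+00] jawyaw -0.0627 q [ 0.25  0.31 -0.41  0.85 -0.    0.31]
```

View pics/o9.png

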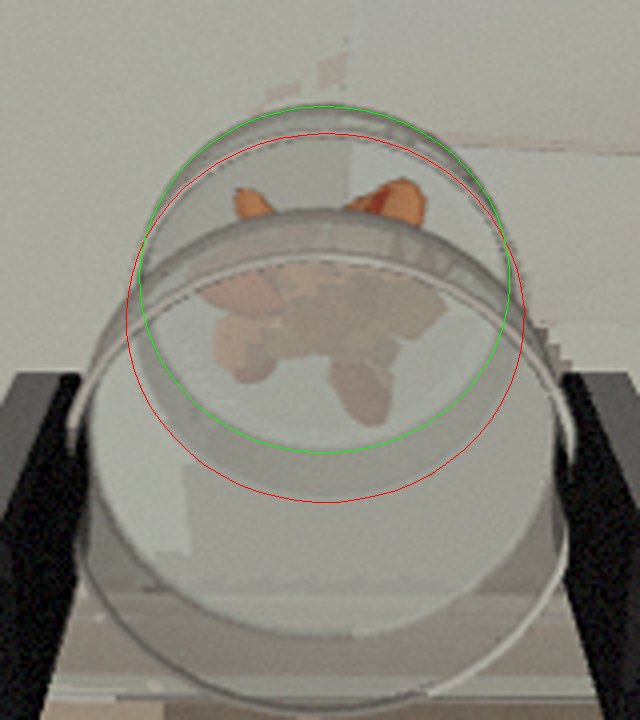

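```bash
python3 circ.py w12 o10 200 170 360 350 4 .473,.1195,.0647,.0275 .473,.1195,.0497,.0275
```

```text
(no output)
```

View pics/o10.png

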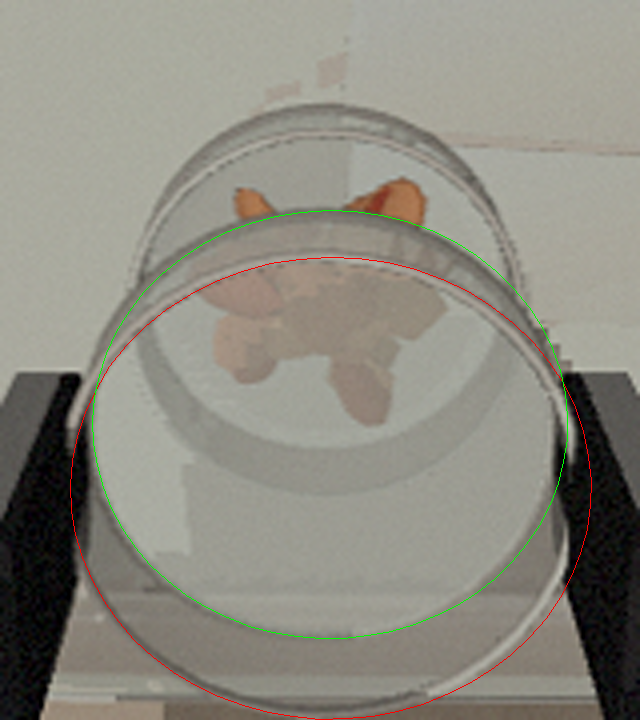

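```bash
python3 -m handwheel '[[0.4,[0,0,-0.6],[0,0,0]],[0.4,[0,0,-1.2],[0,0,0]],[0.4,[0,0,-1.8],[0,0,0]],[0.4,[0,0,-2.3],[0,0,0]],[0.4,[0,0,-2.7],[0,0,0]],[0.4,[0,0,-3.0],[0,0,0]],[0.4,[0,0,-3.1],[0,0,0]],[0.4,[0,0,-3.2],[0,0,0]],[0.4,[0,0,-3.2],[0,0,0]],[0.4,[0,0,-3.2],[0,0,0]]]'
python3 look.py w13
python3 circ.py w13 o11 190 170 370 360 4 .473,.119,.017,.0275 .473,.119,.002,.0275 .473,.119,.032,.0275
```

```text
time_s: 15.45
tool_pos: [0.473, 0.1199, 0.0189]
ee_rot: [0.707, 0.022, 0.707, -0.022]
contact_force: [-0.5, -0.8, -0.3]
grip_width: 0.609
t 15.45 [0.473  0.1199 0.0189] toolx [ 2.e-04 -1.e-04 -1.e+00] jawyaw -0.0628 q [ 0.25  0.35 -0.46  0.76 -0.    0.31]
```

View pics/o11.png

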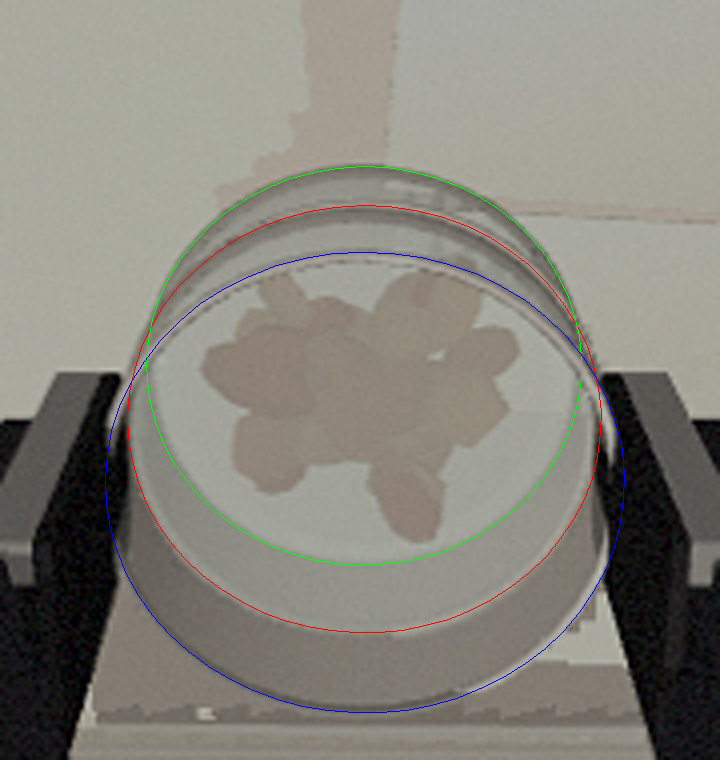

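The held dish lines up with the lower one to within about 1 mm. Releasing.

```bash
python3 -m handwheel '[[0.4,[0,0,-0.1],[0,0,0]],[0.4,[0,0,-0.1],[0,0,0]],[0.65,[0,0,-0.1],[0,0,0]],[0.75,[0,0,-0.1],[0,0,0]],[0.8,[0,0,-0.1],[0,0,0]],[0.8,[0,0,-0.1],[0,0,0]],[0.8,[0,0,1.5],[0,0,0]],[0.8,[0,0,5],[0,0,0]],[0.9,[0,0,9],[0,0,0]],[1,[0,0,9],[0,0,0]]]'
python3 look.py w14
python3 circ.py w14 o12 180 100 400 270 3.5 .473,.119,.017,.0275 .473,.119,.002,.0275 .473,.119,.032,.0275
```

```text
time_s: 16.33
tool_pos: [0.4761, 0.1207, 0.1149]
ee_rot: [0.71, 0.023, 0.704, -0.021]
contact_force: [2.1, 1.1, 0.8]
grip_width: 1.0
t 16.3333 [0.4761 0.1207 0.1149] toolx [ 0.0082  0.002  -1.    ] jawyaw -0.0628 q [ 0.25  0.24 -0.32  1.   -0.    0.31]
```

View pics/o12.png

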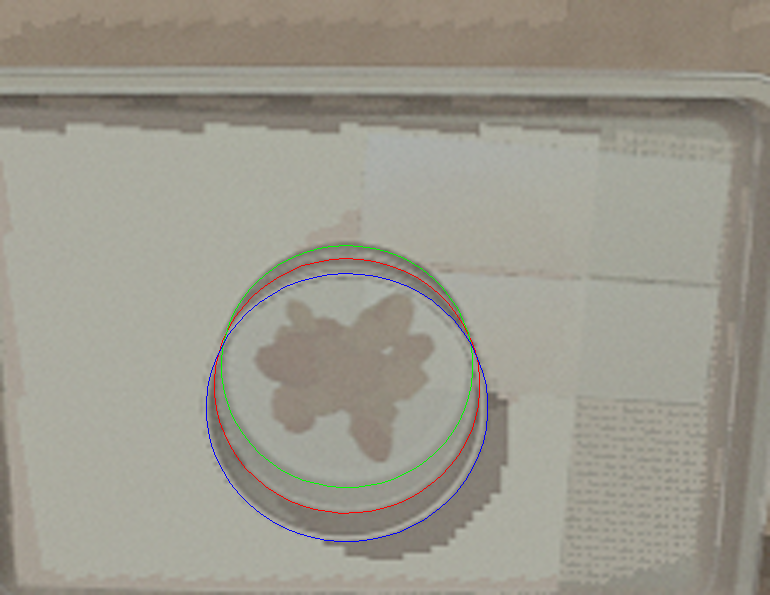

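The stack is good. Next, turn by 90° and go above the dropper bottle.

```bash
python3 -m handwheel '[[1,[0,0,3],[0,0,-0.1]],[1,[1,-1,6],[0,0,-0.2]],[1,[3,-4,7],[0,0,-0.3]],[1,[6,-7,7],[0,0,-0.4]],[1,[9,-10,7],[0,0,-0.5]],[1,[11,-13,7],[0,0,-0.6]],[1,[13,-15,7],[0,0,-0.7]],[1,[15,-17,7],[0,0,-0.8]],[1,[16,-18,7],[0,0,-0.9]],[1,[17,-19,7],[0,0,-1.0]]]'
python3 -m handwheel '[[1,[1,-1,0],[0,0,-0.12]],[1,[2,-2,0],[0,0,-0.24]],[1,[2,-3,0],[0,0,-0.36]],[1,[2,-3,0],[0,0,-0.48]],[1,[2,-3,0],[0,0,-0.57]],[1,[2,-3,0],[0,0,-0.57]],[1,[2,-3,0],[0,0,-0.57]]]'
python3 look.py w15 dropper_mid:.0475
python3 circ.py w15 o13 180 40 400 270 3 .665,-.101,0,.0165 .665,-.101,.05,.0165 .665,-.101,.095,.01
```

```text
time_s: 17.22
tool_pos: [0.6434, -0.0715, 0.1772]
ee_rot: [0.608, 0.36, 0.609, -0.361]
contact_force: [-0.3, 0.3, -0.1]
grip_width: 1.003
time_s: 17.8
tool_pos: [0.6626, -0.1001, 0.1778]
ee_rot: [-0.485, -0.514, -0.485, 0.515]
contact_force: [-0.5, 0.7, 0.7]
grip_width: 0.996
t 17.8 [ 0.6626 -0.1001  0.1778] toolx [-1.4e-03  2.0e-04 -1.0e+00] jawyaw 1.5117 q [-0.15  0.51  0.27  1.33 -0.    1.48]
 pt dropper_mid 0.92 [285. 201.] [ 0.6654 -0.1   ]
 cut dropper_mid 0.94 px [285. 195.] rect [ 0.666  -0.0967] 0.0427 0.0318 1.5 circ [ 0.6656 -0.0967] 0.0216
```

View pics/w15.png

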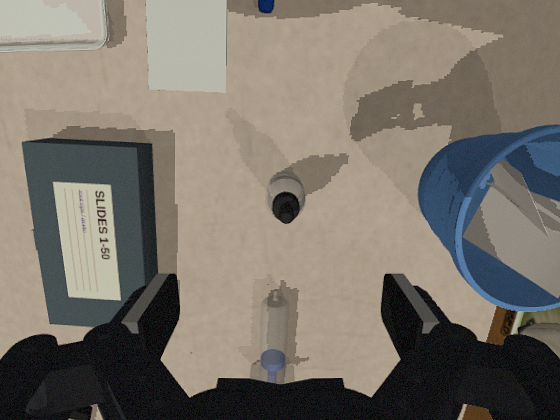

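View pics/o13.png

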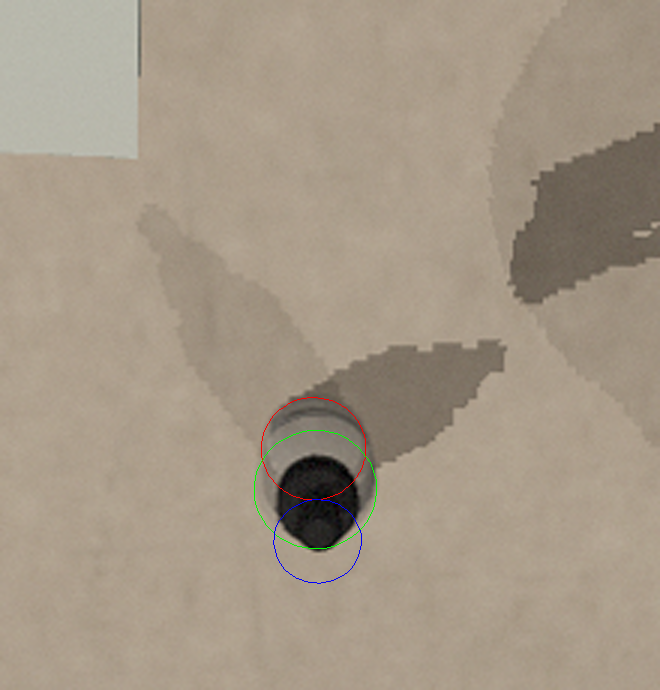

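Run:
```python
from h import *
C=cal('top');d=np.load('pics/w15.npz');W=(d['m'],d['D'],d['E'])
for z in (0,.06,.1,.12):
  print(z,onz(C,(325,124),z).round(3),onz(W,(421,200),z).round(3),onz(W,(460,240),z).round(3))
s=bot.get_state();print(s['tool_pos'])
```

```text
0 [ 0.796 -0.104  0.   ] [ 0.796 -0.119  0.   ] [ 0.838 -0.163 -0.   ]
0.06 [ 0.773 -0.098  0.06 ] [ 0.772 -0.102  0.06 ] [ 0.806 -0.138  0.06 ]
0.1 [ 0.758 -0.094  0.1  ] [ 0.756 -0.091  0.1  ] [ 0.785 -0.121  0.1  ]
0.12 [ 0.75  -0.092  0.12 ] [ 0.747 -0.085  0.12 ] [ 0.774 -0.113  0.12 ]
[ 0.66279802 -0.09994964  0.1784765 ]
```

```bash
python3 -m handwheel '[[0.75,[0.2,-0.15,-2],[0,0,0]],[0.7,[0.2,-0.15,-5],[0,0,0]],[0.7,[0.2,-0.15,-8],[0,0,0]],[0.7,[0.2,-0.15,-11],[0,0,0]],[0.7,[0.2,-0.15,-13.5],[0,0,0]],[0.7,[0.2,-0.15,-14.7],[0,0,0]],[0.7,[0.2,-0.15,-14.9],[0,0,0]],[0.7,[0.2,-0.15,-14.9],[0,0,0]],[0.7,[0.2,-0.15,-14.9],[0,0,0]]]'
python3 look.py w16
python3 circ.py w16 o14 150 50 410 350 2 .665,-.1015,0,.0165 .665,-.1015,.06,.0165 .665,-.1015,.095,.006
```

```text
time_s: 18.7
tool_pos: [0.6656, -0.1016, 0.0308]
ee_rot: [0.485, 0.515, 0.484, -0.515]
contact_force: [0.4, 0.2, 0.8]
grip_width: 0.697
t 18.7 [ 0.6656 -0.1016  0.0308] toolx [ 1.2e-03 -2.0e-04 -1.0e+00] jawyaw 1.5096 q [-0.15  0.6   0.04  1.01 -0.    1.48]
```

View pics/o14.png

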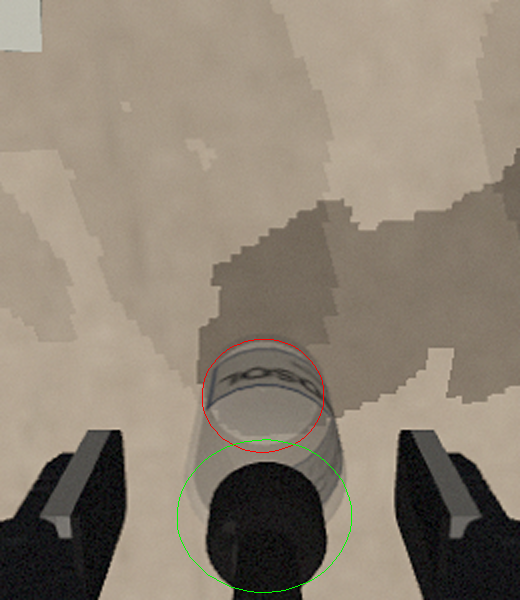

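```bash
python3 -m handwheel '[[0.55,[0,0,0],[0,0,0]],[0.45,[0,0,0],[0,0,0]],[0.38,[0,0,0],[0,0,0]],[0.2,[0,0,0],[0,0,0]],[0.2,[0,0,0],[0,0,0]],[0.2,[0,0,0],[0,0,0]],[0.2,[0,0,0],[0,0,0]],[0.2,[0,0,0],[0,0,0]]]'
python3 -m handwheel '[[0.2,[0,0,0.5],[0,0,0]],[0.2,[0,0,1.5],[0,0,0]],[0.2,[0,0,3.5],[0,0,0]],[0.2,[0,0,6],[0,0,0]],[0.2,[0,0,8],[0,0,0]],[0.2,[0,0,9],[0,0,0]],[0.2,[0,0,9],[0,0,0]]]'
python3 look.py w17
```

```text
time_s: 19.42
tool_pos: [0.6655, -0.1017, 0.031]
ee_rot: [0.485, 0.516, 0.484, -0.515]
contact_force: [-0.5, -0.6, 6.4]
grip_width: 0.359
time_s: 20.0
tool_pos: [0.6664, -0.1018, 0.123]
ee_rot: [0.486, 0.516, 0.483, -0.514]
contact_force: [0.3, 0.8, -0.7]
grip_width: 0.355
t 20.0 [ 0.6664 -0.1018  0.123 ] toolx [ 4.6e-03 -7.0e-04 -1.0e+00] jawyaw 1.5088 q [-0.15  0.54  0.17  1.2  -0.    1.48]
```

View pics/w17.png

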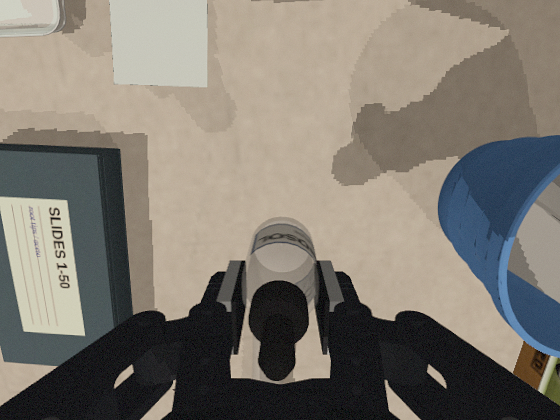

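```bash
python3 -m handwheel '[[0.2,[-0.7,1,0],[0,0,0]],[0.2,[-2,3,0],[0,0,0]],[0.2,[-4,5.8,0],[0,0,0]],[0.2,[-6,8.8,0],[0,0,0]],[0.2,[-8,11.8,0],[0,0,0]],[0.2,[-10,14.8,0],[0,0,0]],[0.2,[-12,17.6,0],[0,0,0]],[0.2,[-14,20.4,0],[0,0,0]],[0.2,[-15.8,23.2,0],[0,0,0]],[0.2,[-17.3,25.4,0],[0,0,0]]]'
python3 -m handwheel '[[0.2,[-1,1.4,0],[0,0,0]],[0.2,[-1.5,2.1,-1],[0,0,0]],[0.2,[-1.6,2.3,-2.5],[0,0,0]],[0.2,[-1.6,2.3,-4],[0,0,0]],[0.2,[-1.6,2.3,-4],[0,0,0]],[0.2,[-1.6,2.3,-4],[0,0,0]],[0.2,[-1.6,2.3,-4],[0,0,0]]]'
python3 look.py w18
python3 circ.py w18 o15 0 0 560 420 1.4 .4728,.1197,.015,-.06,.127,.177 .473,.119,.032,.0275 .4763,.1750,.002,.0165
```

```text
time_s: 20.88
tool_pos: [0.4894, 0.1537, 0.1184]
ee_rot: [-0.484, -0.514, -0.485, 0.516]
contact_force: [1.2, 0.4, -0.0]
grip_width: 0.355
time_s: 21.47
tool_pos: [0.4758, 0.1752, 0.0797]
ee_rot: [-0.484, -0.515, -0.484, 0.516]
contact_force: [-0.5, 0.8, -0.7]
grip_width: 0.361
t 21.4667 [0.4758 0.1752 0.0797] toolx [-8.e-04 -2.e-04 -1.e+00] jawyaw 1.5085 q [ 0.35  0.31 -0.33  0.94  0.    1.99]
```

View pics/o15.png

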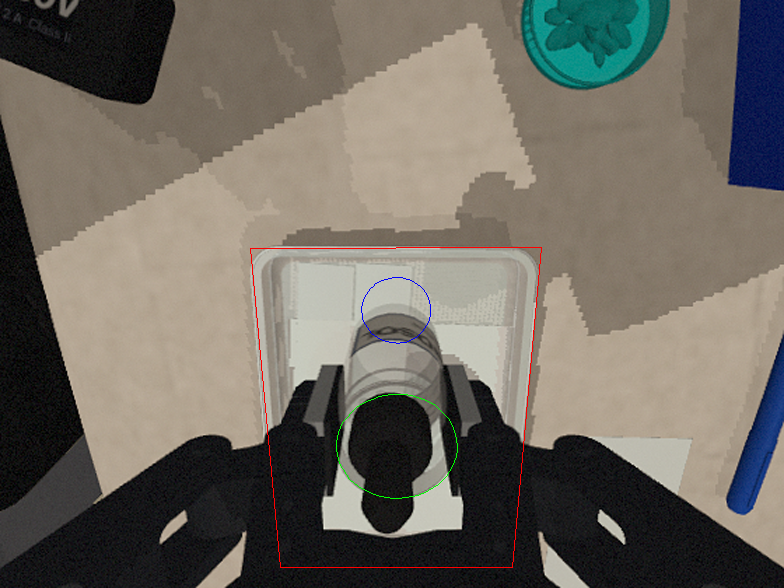

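```bash
python3 -m handwheel '[[0.2,[0,0,-1],[0,0,0]],[0.2,[0,0,-2.2],[0,0,0]],[0.2,[0,0,-3.3],[0,0,0]],[0.2,[0,0,-4],[0,0,0]],[0.2,[0,0,-4.4],[0,0,0]],[0.2,[0,0,-4.6],[0,0,0]],[0.2,[0,0,-4.7],[0,0,0]],[0.2,[0,0,-4.8],[0,0,0]],[0.2,[0,0,-4.8],[0,0,0]],[0.2,[0,0,-4.8],[0,0,0]]]'
python3 look.py w19
python3 - <<'E'
from h import *
cv2.imwrite('pics/scene4.png',camera('scene')[:,:,::-1])
E
python3 circ.py scene4 o16 215 170 325 280 6 .4728,.1197,.015,-.06,.127,.177 .473,.119,.032,.0275 .4763,.1750,.002,.0165
```

```text
time_s: 22.35
tool_pos: [0.476, 0.1755, 0.0327]
ee_rot: [0.484, 0.515, 0.484, -0.515]
contact_force: [-2.2, -0.7, 5.8]
grip_width: 0.36
t 22.35 [0.476  0.1755 0.0327] toolx [ 5.e-04  4.e-04 -1.e+00] jawyaw 1.5088 q [ 0.35  0.36 -0.39  0.82  0.    1.99]
```

View pics/w19.png

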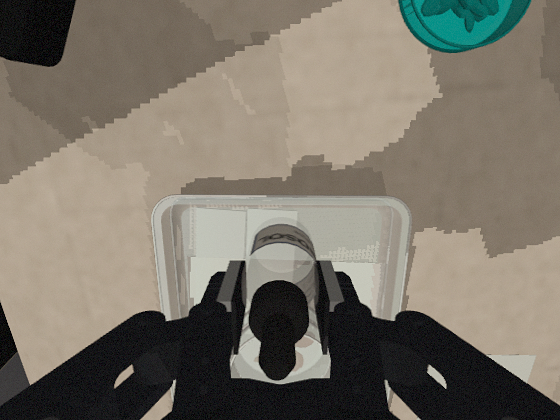

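View pics/o16.png

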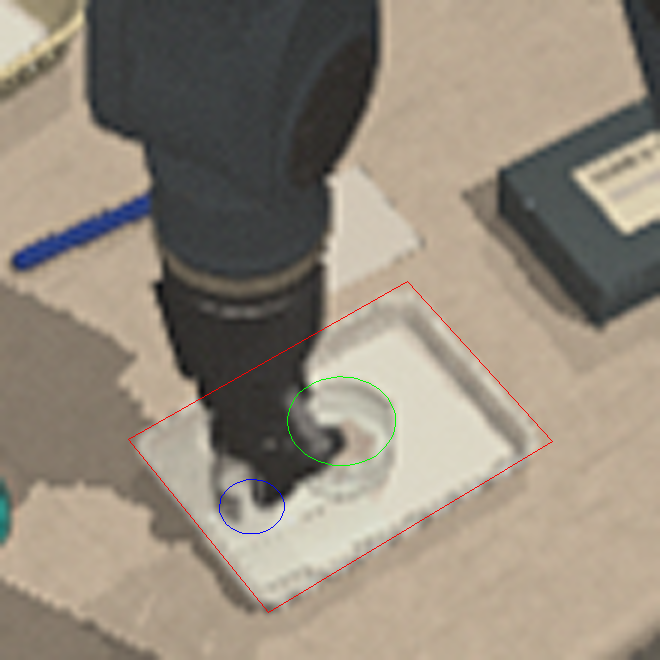

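The bottle stands on the floor with 5.8 N contact. Releasing and lifting straight up.

```bash
python3 -m handwheel '[[0.4,[0,0,0],[0,0,0]],[0.5,[0,0,0],[0,0,0]],[0.6,[0,0,0],[0,0,0]],[0.65,[0,0,0],[0,0,0]],[0.65,[0,0,0],[0,0,0]],[0.65,[0,0,2],[0,0,0]],[0.65,[0,0,5],[0,0,0]],[0.65,[0,0,9],[0,0,0]],[0.65,[0,0,13],[0,0,0]],[0.8,[0,0,15],[0,0,0]]]'
python3 -m handwheel '[[1,[3,-1.5,0],[0,0,0]],[1,[7,-3,0],[0,0,0]],[1,[11,-4.5,0],[0,0,0]],[1,[15,-6,-1],[0,0,0]],[1,[18.5,-6.5,-3],[0,0,0]],[1,[19.5,-6.5,-4],[0,0,0]],[1,[19.5,-6.5,-4],[0,0,0]],[1,[19.5,-6.5,-4],[0,0,0]]]'
python3 look.py w20 pen_mid:.0065 dropper_mid:.0495
```

```text
time_s: 23.28
tool_pos: [0.4771, 0.1759, 0.1862]
ee_rot: [0.485, 0.517, 0.484, -0.514]
contact_force: [0.9, -0.0, -0.1]
grip_width: 0.772
time_s: 23.95
tool_pos: [0.6704, 0.1101, 0.1402]
ee_rot: [-0.483, -0.515, -0.485, 0.516]
contact_force: [-0.2, -1.1, -0.2]
grip_width: 1.004
t 23.95 [0.6704 0.1101 0.1402] toolx [-3.1e-03 -4.0e-04 -1.0e+00] jawyaw 1.5082 q [0.16 0.54 0.23 1.26 0.   1.8 ]
 pt pen_mid 0.88 [278.  194.2] [0.6675 0.1153]
 cut pen_mid 0.58 px [278. 191.] rect [0.667  0.1137] 0.1342 0.0132 1.424 circ [0.6673 0.1137] 0.0673
 cut dropper_mid 0.74 px [ 23. 135.] rect [0.4992 0.1765] 0.0339 0.0439 1.484 circ [0.4977 0.174 ] 0.0253
```

View pics/w20.png

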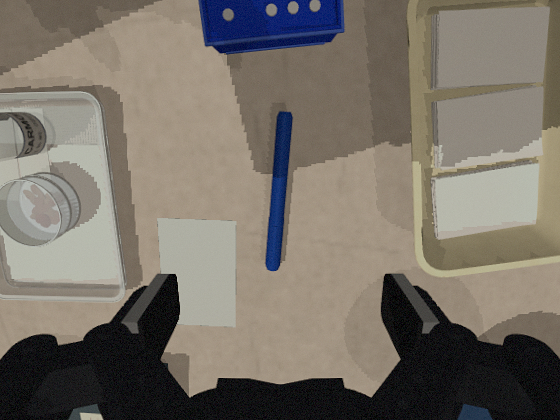

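```bash
python3 - <<'E'
from h import *
d=np.load('pics/w20.npz');C=(d['m'],d['D'],d['E'])
a=onz(C,(285.3,111.5),.0065);b=onz(C,(272.5,270.5),.0065);print(a,b,(a+b)/2,np.linalg.norm(a-b),np.arctan2(-(a-b)[0],(a-b)[1]))
T=cal('top')
# top view of pen ends from crop c1
a=onz(T,(90+403/3,130+93/3),.0065);b=onz(T,(90+543/3,130+116/3),.0065);print(a,b,(a+b)/2,np.linalg.norm(a-b),np.arctan2(-(a-b)[0],(a-b)[1]))
cv2.imwrite('pics/scene5.png',camera('scene')[:,:,::-1])
im=cv2.imread('pics/w20.png');cv2.imwrite('pics/o17.png',cv2.resize(im[80:300,200:350],None,fx=2.7,fy=2.7,interpolation=cv2.INTER_CUBIC))
E
python3 circ.py scene5 o18 215 170 325 280 6 .4728,.1197,.015,-.06,.127,.177 .473,.119,.032,.0275 .4763,.1750,.002,.0165 .4763,.1750,.062,.0165
```

```text
[0.67733482 0.18021691 0.0065    ] [0.65822313 0.04693784 0.0065    ] [0.66777898 0.11357738 0.0065    ] 0.13464237388692513 -0.14242516181154158
[0.67756574 0.1774258  0.0065    ] [0.65844603 0.04676708 0.0065    ] [0.66800588 0.11209644 0.0065    ] 0.13205022632564606 -0.1453019507142117
```

View pics/o17.png

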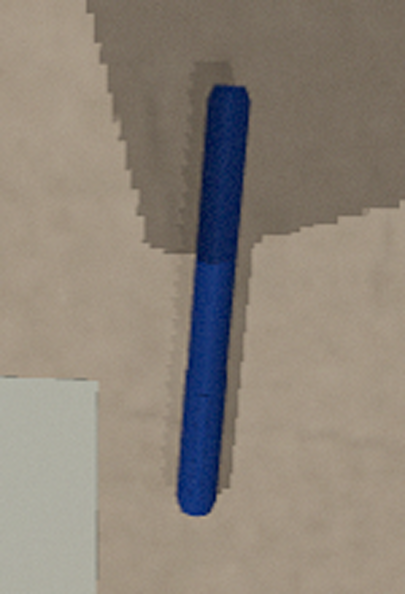

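View pics/o18.png

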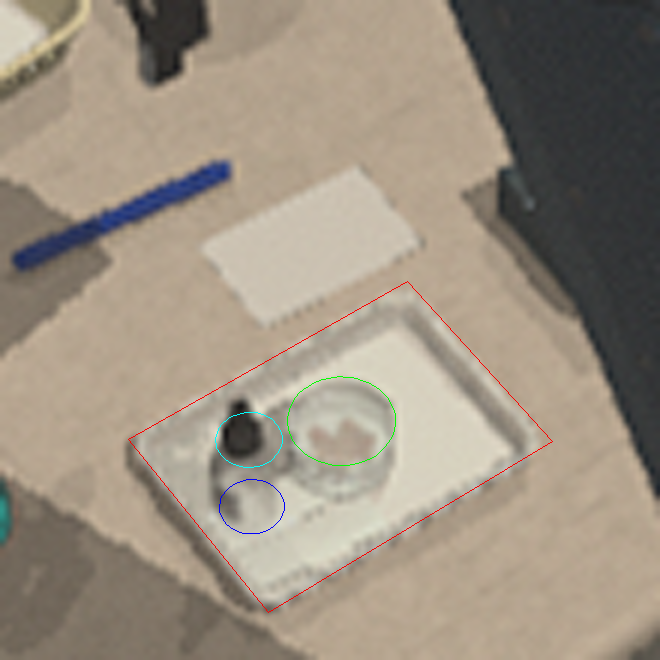

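```bash
python3 look.py w21 pen_mid:.0065
python3 -m handwheel '[[0.9,[-0.2,0.3,-3],[0,0,-0.04]],[0.7,[-0.2,0.3,-6],[0,0,-0.083]],[0.5,[-0.2,0.3,-9],[0,0,-0.083]],[0.5,[-0.2,0.3,-11],[0,0,-0.083]],[0.5,[-0.2,0.3,-11.5],[0,0,-0.083]],[0.5,[-0.2,0.3,-11.5],[0,0,-0.083]],[0.5,[-0.2,0.3,-11.5],[0,0,-0.083]]]'
python3 look.py w22
```

```text
t 24.25 [0.6706 0.1108 0.1433] toolx [ 1.6e-03  3.0e-04 -1.0e+00] jawyaw 1.5095 q [0.16 0.54 0.23 1.26 0.   1.8 ]
 pt pen_mid 0.7 [275.7 193.2] [0.6664 0.1164]
 cut pen_mid 0.6 px [277. 191.] rect [0.6664 0.1131] 0.1356 0.0142 1.427 circ [0.6673 0.113 ] 0.0679
time_s: 24.98
tool_pos: [0.6695, 0.1136, 0.0279]
ee_rot: [0.463, 0.535, 0.462, -0.535]
contact_force: [0.6, -0.4, -0.2]
grip_width: 0.501
t 24.9833 [0.6695 0.1136 0.0279] toolx [ 1.e-03  2.e-04 -1.e+00] jawyaw 1.4259 q [0.17 0.61 0.05 1.01 0.   1.88]
```

View pics/w22.png

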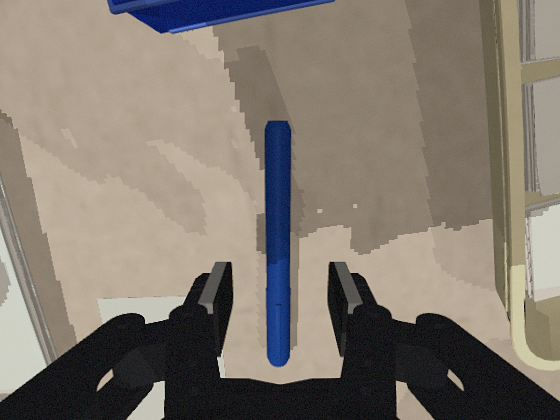

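```bash
python3 -m handwheel '[[0.5,[-0.1,0,-1],[0,0,0]],[0.5,[-0.1,0,-2],[0,0,0]],[0.5,[-0.1,0,-2.4],[0,0,0]],[0.4,[-0.1,0,-2.4],[0,0,0]],[0.3,[-0.1,0,-2.4],[0,0,0]],[0.2,[-0.1,0,-2.4],[0,0,0]],[0,[-0.1,0,-2.4],[0,0,0]],[0,[-0.1,0,-2.4],[0,0,0]],[0,[-0.1,0,-2.4],[0,0,0]],[0,[-0.1,0,-2.4],[0,0,0]]]'
python3 look.py w23
python3 -m handwheel '[[0,[0,0,1],[0,0,0]],[0,[0,0,3],[0,0,0]],[0,[-1,-1,6],[0,0,0]],[0,[-3,-4,9],[0,0,0]],[0,[-5,-7.5,12],[0,0,0]],[0,[-7.5,-11,13],[0,0,0]],[0,[-10,-14,13],[0,0,0]],[0,[-12,-17,13],[0,0,0]],[0,[-13,-19,13],[0,0,0]],[0,[-13,-19,13],[0,0,0]]]'
python3 look.py w24
```

```text
time_s: 25.87
tool_pos: [0.6683, 0.1135, 0.0033]
ee_rot: [0.463, 0.535, 0.462, -0.535]
contact_force: [0.4, -0.4, 4.1]
grip_width: 0.122
t 25.8667 [0.6683 0.1135 0.0033] toolx [ 8.e-04  2.e-04 -1.e+00] jawyaw 1.4258 q [0.17 0.63 0.02 0.96 0.   1.88]
time_s: 26.75
tool_pos: [0.5349, -0.0803, 0.1339]
ee_rot: [-0.462, -0.535, -0.461, 0.536]
contact_force: [0.4, -0.2, 0.3]
grip_width: 0.123
t 26.75 [ 0.5349 -0.0803  0.1339] toolx [-8.0e-04 -1.3e-03 -1.0e+00] jawyaw 1.4221 q [-0.15  0.32 -0.16  1.09 -0.    1.57]
```

View pics/w24.png

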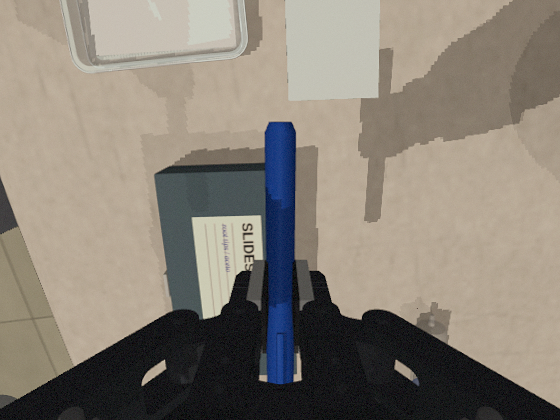

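```bash
python3 circ.py top0 o19 290 195 385 265 8 .4868,-.132,.036,-.112,.101,.175
python3 circ.py w15 o20 0 110 200 350 3 .4868,-.132,.036,-.112,.101,.175
python3 circ.py scene0 o21 290 160 370 240 8 .4868,-.132,.036,-.112,.101,.175
```

```text
(no output)
```

View pics/o19.png

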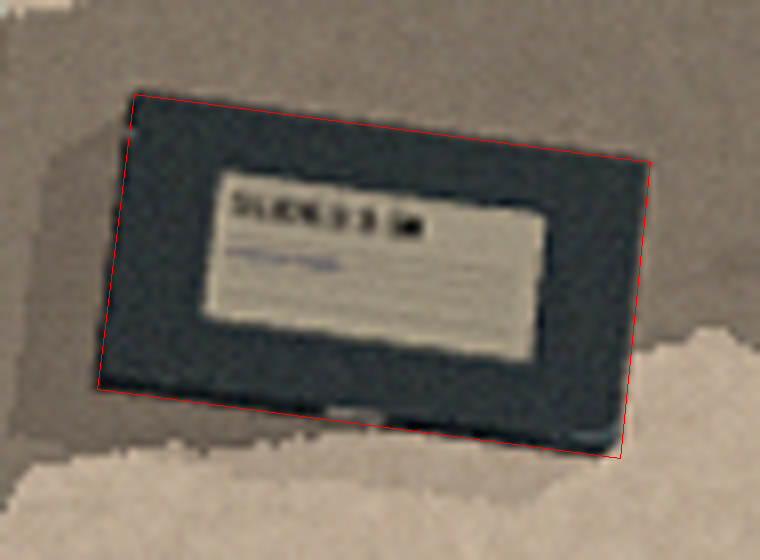

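View pics/o20.png

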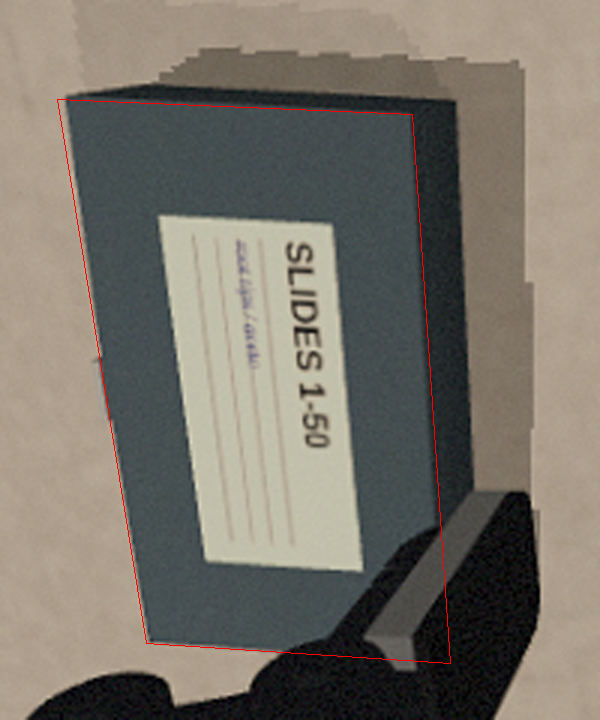

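View pics/o21.png

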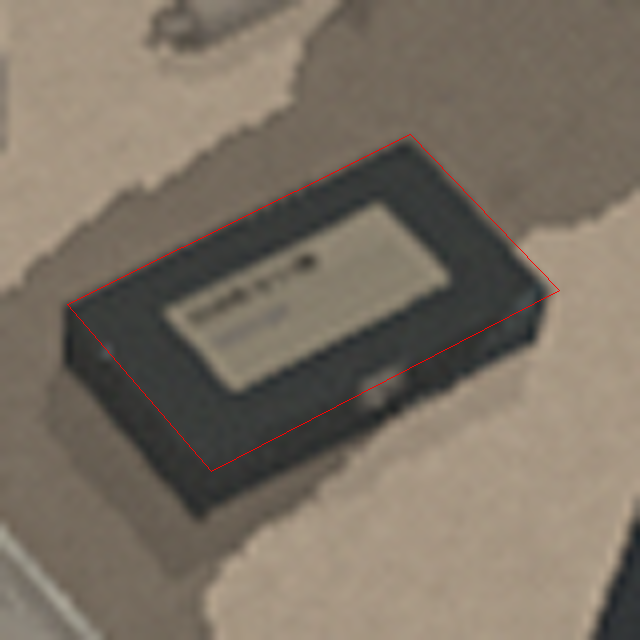

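```bash
python3 -m handwheel '[[0,[-1,-1,0],[0,0,0.02]],[0,[-3,-3,0],[0,0,0.032]],[0,[-4.5,-4.8,-1],[0,0,0.032]],[0,[-5.1,-5.5,-3],[0,0,0.032]],[0,[-5.1,-5.5,-5],[0,0,0.032]],[0,[-5.1,-5.5,-6.5],[0,0,0.032]],[0,[-5.1,-5.5,-7.5],[0,0,0.032]],[0,[-5.1,-5.5,-8],[0,0,0.032]],[0,[-5.1,-5.5,-8],[0,0,0.032]],[0,[-5.1,-5.5,-8],[0,0,0.032]]]'
python3 look.py w25
python3 circ.py w25 o22 40 60 540 400 1.5 .4875,-.132,.036,-.112,.101,.175
```

```text
time_s: 27.63
tool_pos: [0.4875, -0.1313, 0.0531]
ee_rot: [0.471, 0.527, 0.471, -0.527]
contact_force: [0.0, -0.1, -0.5]
grip_width: 0.121
t 27.6333 [ 0.4875 -0.1313  0.0531] toolx [ 2.e-04  0.e+00 -1.e+00] jawyaw 1.4585 q [-0.26  0.33 -0.37  0.87  0.    1.42]
```

View pics/o22.png

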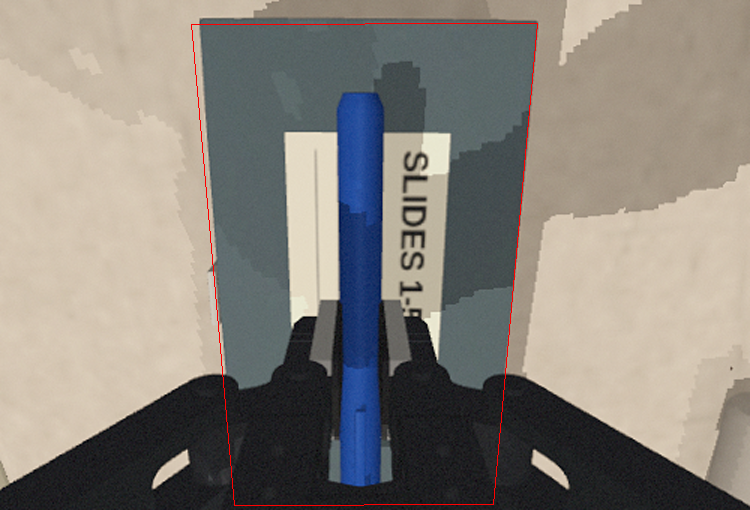

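```bash
python3 -m handwheel '[[0,[0.1,0,-0.6],[0,0,0]],[0,[0.1,0,-1],[0,0,0]],[0,[0.1,0,-1.3],[0,0,0]],[0,[0.1,0,-1.4],[0,0,0]],[0,[0.1,0,-1.45],[0,0,0]],[0,[0.1,0,-1.45],[0,0,0]]]'
python3 -m handwheel '[[0.15,[0,0,0],[0,0,0]],[0.25,[0,0,0],[0,0,0]],[0.4,[0,0,0],[0,0,0]],[0.4,[0,0,0],[0,0,0]],[0.4,[0,0,0],[0,0,0]],[0.4,[0,0,2],[0,0,0]],[0.4,[0,0,5],[0,0,0]],[0.4,[0,0,9],[0,0,0]],[0.5,[0,0,12],[0,0,0]],[0.5,[0,0,12],[0,0,0]]]'
python3 look.py w26
python3 circ.py w26 o23 40 60 540 400 1.5 .4875,-.132,.036,-.112,.101,.175
```

```text
time_s: 28.18
tool_pos: [0.4881, -0.1316, 0.0396]
ee_rot: [0.471, 0.528, 0.471, -0.527]
contact_force: [-5.2, 2.9, 19.3]
grip_width: 0.125
time_s: 29.02
tool_pos: [0.4907, -0.1324, 0.1639]
ee_rot: [0.473, 0.529, 0.468, -0.526]
contact_force: [1.4, -1.2, -0.5]
grip_width: 0.501
t 29.0167 [ 0.4907 -0.1324  0.1639] toolx [ 0.008  -0.0022 -1.    ] jawyaw 1.4578 q [-0.26  0.24 -0.19  1.13 -0.    1.42]
```

View pics/o23.png

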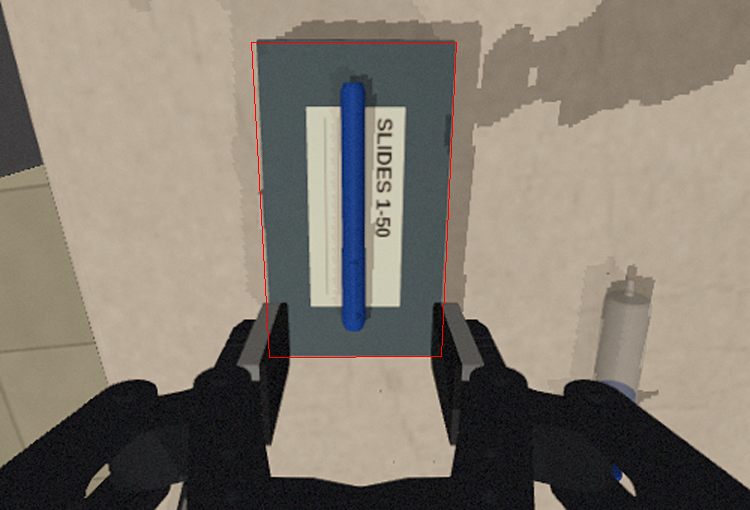

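The pen lies centred and parallel on the lid. Retreating to check everything.

```bash
python3 -m handwheel '[[0.6,[-1,-4,3],[0,0,0]],[0.8,[-3,-8,5],[0,0,0]],[1,[-5,-12,6],[0,0,0]],[1,[-8,-16,6],[0,0,0]],[1,[-10,-20,6],[0,0,0]],[1,[-12,-23,6],[0,0,0]],[1,[-12,-23,6],[0,0,0]],[1,[-12,-23,6],[0,0,0]]]'
python3 - <<'E'
from h import *
cv2.imwrite('pics/top6.png',camera('top')[:,:,::-1]); cv2.imwrite('pics/scene6.png',camera('scene')[:,:,::-1])
im=cv2.imread('pics/top6.png'); cv2.imwrite('pics/o24.png',cv2.resize(im[140:290,190:460],None,fx=2.9,fy=2.9,interpolation=cv2.INTER_CUBIC))
E
python3 circ.py top6 o25 200 185 290 270 8 .4730,.1197,.015,-.06,.127,.177 .473,.119,.032,.0275 .4763,.1750,.002,.0165 .4763,.1750,.06,.0165
python3 circ.py scene6 o26 215 170 325 280 6 .4728,.1197,.015,-.06,.127,.177 .473,.119,.032,.0275 .4763,.1750,.002,.0165 .4763,.1750,.062,.0165
```

```text
time_s: 29.73
tool_pos: [0.3652, -0.3649, 0.2169]
ee_rot: [-0.469, -0.528, -0.47, 0.529]
contact_force: [0.0, -0.5, 0.5]
grip_width: 0.999
```

View pics/o24.png

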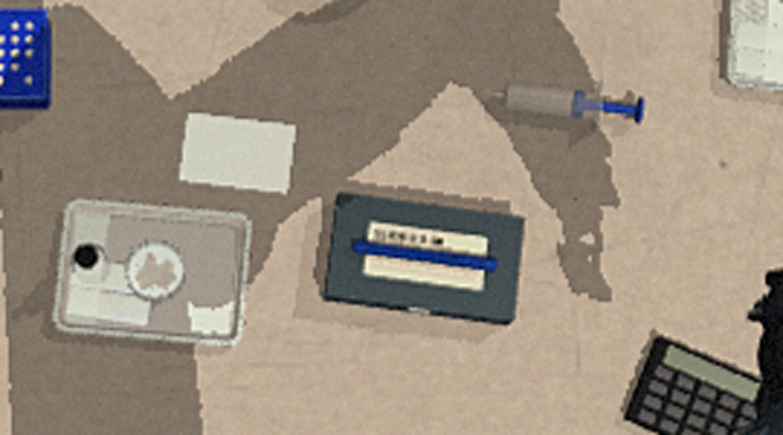

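View pics/o25.png

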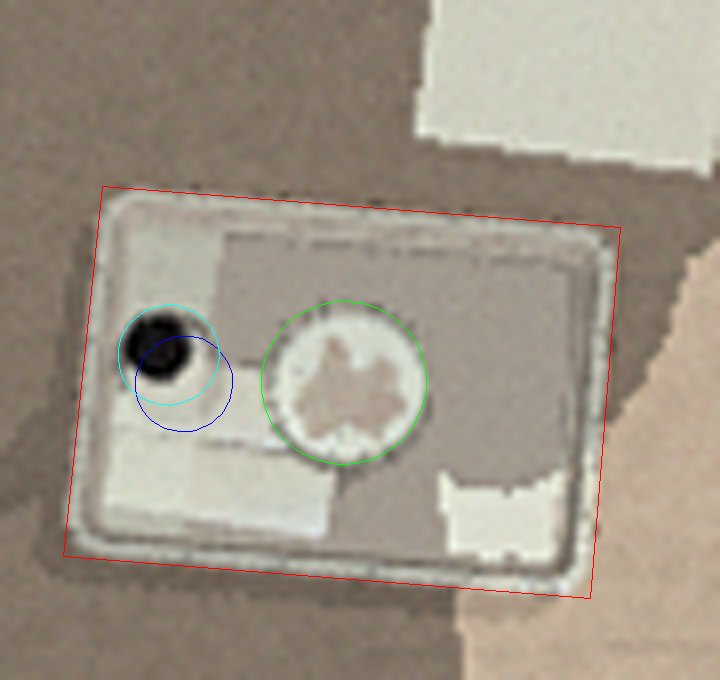

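View pics/o26.png

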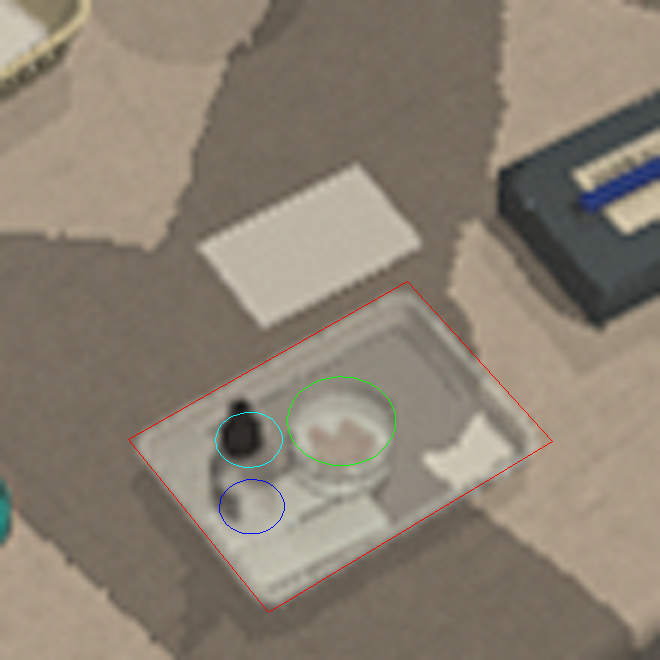

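Run:
```python
from h import *
for c in ["top","scene"]:
    C=cal(c); camera(c)
    for n,z in {"dropper_mid":.0495,"empty_dish_mid":.0245,"pen_mid":.0425,"case_top":.036,"tray_mid":.002}.items():
        for r in finder.spot_point(c,n)[:2]:
            if r['conf']<.2: continue
            uv=np.array(r['at'])*S; print(c,n,round(r['conf'],2),uv.round(1),onz(C,uv,z).round(4)[:2])
    for z in (.0,.06,.085): print(c,z,proj(C,[[.4763,.175,z]]).round(1))
s=bot.get_state(); print(s['time_s'],s['contact_force'])
im=cv2.imread('pics/scene6.png'); cv2.imwrite('pics/o27.png',cv2.resize(im[225:275,235:295],None,fx=12,fy=12,interpolation=cv2.INTER_CUBIC))
```

```text
top dropper_mid 0.71 [219.2 229.6] [0.4761 0.1796]
top empty_dish_mid 0.82 [241.6 231. ] [0.4778 0.1219]
top empty_dish_mid 0.28 [242.6 232.3] [0.4743 0.1191]
top pen_mid 0.46 [338.8 228.1] [ 0.4881 -0.1374]
top case_top 0.66 [334. 230.] [ 0.4838 -0.1253]
top case_top 0.36 [384.1 176.6] [ 0.6347 -0.2629]
top tray_mid 0.73 [243.6 231.9] [0.4792 0.1177]
top 0.0 [[222.6 232.6]]
top 0.06 [[220.6 228.9]]
top 0.085 [[219.7 227.3]]
scene dropper_mid 0.49 [254.8 244.5] [0.4807 0.1766]
scene empty_dish_mid 0.74 [272.  239.1] [0.4775 0.1132]
scene pen_mid 0.54 [326.9 194.4] [ 0.4943 -0.1293]
scene tray_mid 0.57 [273.3 246.2] [0.4664 0.1169]
scene 0.0 [[256.5 254.3]]
scene 0.06 [[256.  243.2]]
scene 0.085 [[255.8 238.3]]
30.4333 [-0.43309505  0.47716784 -0.00239233]
```

View pics/o27.png

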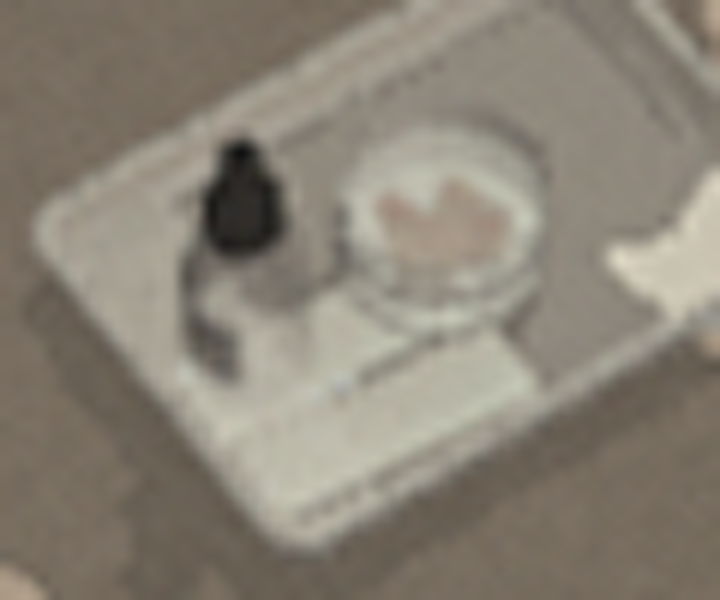

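```bash
python3 -c "
from plant import bot
print(bot.job_done())"
```

```text
the job is handed in; nothing more can be done
None
```

The staining station is set out and handed in at about 30 s on the robot's clock, with nothing dropped and the arm clear of everything.

- **Dishes:** The tissue dish stands in the middle of the tray, within about 1–1.5 mm. The empty dish is stacked on it, with the wrist-camera overlay agreeing to about 1 mm.
- **Dropper bottle:** It stands upright on the left, in line with the dishes, about 56–57 mm from the tray's middle. That is midway between the dish edge and the tray's left end, which I took as the meaning of "midway".
- **Pen:** It lies on the lid, parallel to the box and within about 2 mm of the middle by the wrist-camera overlay.
- **Syringe:** It was not touched.

**Disagreements in the last checks:**
- The scene and top cameras put the bottle about 2–4 mm further left or away from the robot than the wrist camera and commanded pose.
- The network points for the other parts scattered by up to about 7 mm. I treated both as camera and finder error and left the placings as they were.

The highest wrist force at any check was about 20 N, when the pen was pressed onto the lid. I only read the force at the end of each move, so brief peaks in between would not show.

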